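# Strike a shaft set-up and put the tooling away

## Task

The check on this shaft is finished, so take the set-up on the bench apart and put every piece away: lay the shaft in the two V's of the black cradle, put the V-block (groove up) and the drilled block into the empty bay beside its own twin in their wooden trays, and put the aluminium riser plate in the tray that is left. Each piece must lie flat and square, fully down in its place and let go; lower the pieces into place rather than dropping them, and do not knock over the little bottle.

Things in the scene. Friction and masses are not known exactly. Their poses are not given: they have to be found in the camera images.
- shaft: Turned steel shaft lying level in the groove of the V-block, top of the stack. Total length 100 mm along its own x: a middle body of 30 mm diameter and 56 mm length, and at each end a journal of 18 mm diameter and 22 mm length. Both ends alike. Origin on its axis at mid-length; it may be turned about its own x by any angle. At the start its axis is about 83 mm above the bench and 9 mm above the top of the V-block. 0.4 kg. Grasp the 30 mm body across its diameter.
- veeblock: Steel V-block, second from the top, standing on the drilled block: 54 mm along its x, 40 mm along its y, 35 mm high. The 90 degree groove runs along its y in the middle of the top, 24 mm wide and 12 mm deep. Origin at the centre of the underside, z up. 0.5 kg. Grasp across the 54 mm (plain side faces, fingers closing along its x).
- block: Dark steel rectangular block with drilled holes, third from the top, lying flat on the riser plate under the V-block: 75 mm along its x, 50 mm along its y, 25 mm high. Origin at the centre of the underside, z up. 0.62 kg. Grasp across the 50 mm (fingers closing along its y).
- riser: Aluminium riser plate with six small holes, bottom of the stack, lying flat on the bench: 120 mm along its x, 66 mm along its y, 14 mm thick. Origin at the centre of the underside, z up. 0.29 kg. Grasp across the 66 mm (fingers closing along its y). The stack from below is riser plate, drilled block, V-block, shaft, nearly centred on each other; the shaft and the V-block's groove lie across the long side of the block and the plate.
- cradle_seat (a point): Where the middle of the shaft's axis belongs in the fixed black plastic cradle: this point is 40 mm above the bench, its x runs along the shaft's axis (either way round). Base 112 x 54 x 8 mm; two uprights 8 mm thick with their centres 40 mm either side of this point along x, each with a 90 degree V open to the top (30 mm wide at the top, 42 mm above the bench) that takes a journal. Between the uprights 72 mm are free for the 56 mm body and the fingers.
- vee_bay (a point): Centre of the floor of the empty bay in the fixed wooden V-block tray (80 x 116 mm), 6 mm above the bench; the bay is 68 mm along x and 54 mm along y, its axes those of a V-block put away square (half a turn makes no difference). Rim 5 mm above the floor, 6 mm thick, with a 38 mm cut-out for the fingers in the middle of the two sides that face x and -x. An identical V-block, fixed, lies in the other bay, its centre 55 mm away towards y: leave it.
- block_bay (a point): Centre of the floor of the empty bay in the fixed wooden tray for the drilled blocks (186 x 76 mm), 6 mm above the bench; the bay is 89 mm along x and 64 mm along y, its axes those of a block put away square (half a turn makes no difference). Rim 5 mm above the floor, 6 mm thick, with a 69 mm cut-out for the fingers in the middle of the two sides that face y and -y. An identical drilled block, fixed, lies in the other bay, its centre 90 mm away towards x: leave it.
- riser_bay (a point): Centre of the floor of the fixed wooden tray with one empty bay (146 x 92 mm), 6 mm above the bench; the bay is 134 mm along x and 80 mm along y, its axes those of the riser plate put away square (half a turn makes no difference). Rim 5 mm above the floor, 6 mm thick, with a 114 mm cut-out for the fingers in the middle of the two sides that face y and -y.
- bottle: Small white bottle with black cap, 28 mm diameter, 75 mm high, loose, standing beside the flat tin of screws. Origin at the centre of its underside, z up. Not to be knocked over.

How it is judged:
By the outcome, as a careful person would: the job done as asked, in the order asked, and still so for the second after the job is handed in, with the robot touching nothing.
It also fails if it takes over 128 s, if anything falls off the work surface, if the arm or the gripper's body presses on something with over 40 N, if the wrist force passes 120 N, or if a joint passes its speed limit or range.

## Robot

A 7-joint arm with a two-finger parallel gripper is mounted at the origin on the work surface. World frame = base frame: x ahead of the robot, y to its left, z up, the work surface at z = 0. Lengths are in m, angles in rad, forces in N, time in s.
With the tool pointing down it reaches from about 0.425 to 0.925 m from the base axis. Payload 6.8 kg.
Tool frame: the origin (TCP) lies midway between the tips of the shut fingers; the grasp point (between the pads) lies 19 mm behind it; z points along the fingers, y is the direction in which the jaws open and shut (so a half turn about z gives the same grasp; the last joint's range is limited). The gripper opens to 88 mm and grips with 3 to 60 N. Pads are 20 mm wide; open, the fingers measure 115 mm over their backs; the gripper's body (75 mm by 178 mm) begins 61 mm behind the grasp point.
Start: joints at [-1.42, 0.477, 0.022, 1.555, -0.011, 1.109, -0.083], TCP at [0.173, 0.653, 0.223] pointing down, gripper open.
Joint ranges: [-2.96, 2.96], [-0.34, 2.1], [-1.41, 1.46], [0.24, 2.44], [-1.37, 4.51], [0.17, 1.92], [-2.96, 2.96]. Speed limits (rad/s): [2.39, 2.39, 3.14, 3.14, 3.14, 3.14, 3.14].

## Interface

Orientations are given as a unit quaternion [w, x, y, z].
In Python, from rig import manip gives the robot as it stands. The module is installed in compiled form; this text tells all that it offers.
- The arm moves only by the tool play_rows, never from a script. Its argument "targets" is a list of rows, each a list of 2 entries, a list of its own where there are three numbers: the shift along the tool's x, y, z in units of 200 mm (1.0 is 200 mm), then the turn about the tool's z in units of pi/2 rad (1.0 is pi/2 rad). A call has 1 to 5 rows; each row is the pose to reach, as a shift and turn from the pose measured when the call began, along the tool's axes at that moment; what a row does not reach only later rows make up. A row lasts 1/10 s, in which the tool goes at most 50 mm and 8.59 degrees, less where a joint would pass 70% of its speed; a pose out of reach is approached as far as the arm can. A call with a number of a shift or a turn outside -1 to 1 is refused whole. A call with a gripper value outside its range is refused whole. "jaw" is the opening, from 0 (shut) to 1 (fully open), set as the call begins (left out, the last holds). The fingers move at their own pace and stop on an object; "grip_force" is the grip in N (left out, the last holds). Time passes only in rows, so rows that repeat a pose let the fingers close. It gives the time, the measured TCP pose, the force and the opening at its end, in the units of the state.
- manip.get_obs(): the state, without advancing time (a new reading comes with each control period).
- manip.read_camera(name): name is "scene" or "top"; returns the picture (384x512x3 uint8, red, green, blue); there is no depth.
- manip.get_calibration(name): a dict with "camera_matrix" (3x3 intrinsics, pixels), "extrinsics" (4x4, takes a point from world to camera coordinates). Camera axes: x right, y up, looking along -z (the intrinsics and any distortion apply to the point x, -y, -z); pixel columns grow to the right and rows downward; lengths in m; the calibration is good to about 2 mm. A picture is of the moment at which its call begins. get_calibration takes no time and is no camera call.
- manip.job_done(): hands the job in, once; it reports no verdict.
The state is a dict: "time_s": time; "qpos": joint angles; "joint_velocities": joint speeds; "tau": joint torques, N m; "tool_pos": TCP position; "tool_rot": TCP orientation; "contact_force": force on the tool from outside, world axes, zero at the start; "torque": the same for the moment, N m; "gripper_width": finger opening in m.
Only numpy, scipy, OpenCV 4.12 (cv2) and the standard library are available. Lean on these libraries where they do the work, as an engineer would, in place of code of your own. Each camera call takes 0.05 s, during which the arm holds its last target. There are 200 camera calls.

## Working session

There is one attempt and no reset: what is moved stays moved. The work goes in short steps, Python scripts to look and compute and a tool call to move; the robot and the scene stay as the last step left them, time stands still between calls to the robot, and variables do not carry over. Pictures are saved under pics/ and viewed, about 12 in all and at most 16, crops included, and the job is handed in when it is done.

Besides the shell and the picture viewer there is one more tool, called after "Emit:" as name(argument=value, ...) on one line, values as JSON. play_rows: Moves the arm, as the interface text tells. Shifts and turns lie within -1 to 1; 1 stands for 200 mm of shift or pi/2 rad of turn. Its arguments: {"type":"object","properties":{"targets":{"type":"array","items":{"type":"array"}},"jaw":{"type":"number"},"grip_force":{"type":"number"}},"required":["targets"]}

```bash
mkdir -p pics; python3 - <<'E'
from rig import manip
import cv2,numpy as np
o=manip.get_obs();print({k:np.round(v,4) for k,v in o.items()})
for n in("top","scene"):
    im=manip.read_camera(n);cv2.imwrite(f"pics/{n}0.png",im[...,::-1]);
    c=manip.get_calibration(n);print(n,np.round(c["camera_matrix"],2).tolist(),np.round(c["extrinsics"],4).tolist(),c.keys())
a=cv2.imread("pics/top0.png");cv2.imwrite("pics/top0b.png",cv2.resize(a,(800,600),interpolation=cv2.INTER_CUBIC))
E
```

```text
{'time_s': np.float64(0.0), 'qpos': array([-1.4201,  0.4778,  0.0223,  1.5564, -0.0115,  1.1093, -0.0831]), 'joint_velocities': array([-0.0002,  0.0007, -0.002 , -0.0023, -0.001 ,  0.0006,  0.0008]), 'tau': array([-8.00000e-04, -5.82835e+01,  1.53420e+00, -2.72605e+01,
       -5.44000e-02,  1.69000e-02,  2.00000e-04]), 'tool_pos': array([0.1726, 0.6519, 0.2217]), 'tool_rot': array([-1.000e-04,  1.291e-01,  9.916e-01, -9.000e-04]), 'contact_force': array([-0.1178,  0.5701,  0.2202]), 'torque': array([-0.0311, -0.0004, -0.0025]), 'gripper_width': np.float64(0.0882)}
top [[497.19, 0.0, 252.9], [0.0, 497.19, 185.7], [0.0, 0.0, 1.0]] [[-0.0079, -0.9999, 0.0091, -0.0297], [0.9952, -0.007, 0.0977, -0.546], [-0.0976, 0.0099, 0.9952, -1.2401], [0.0, 0.0, 0.0, 1.0]] dict_keys(['camera_matrix', 'extrinsics'])
scene [[489.84, 0.0, 259.39], [0.0, 489.84, 190.91], [0.0, 0.0, 1.0]] [[0.4206, 0.9072, -0.0045, -0.183], [-0.7678, 0.3586, 0.5309, 0.3974], [0.4832, -0.2198, 0.8474, -1.3404], [0.0, 0.0, 0.0, 1.0]] dict_keys(['camera_matrix', 'extrinsics'])
```

View pics/top0b.png

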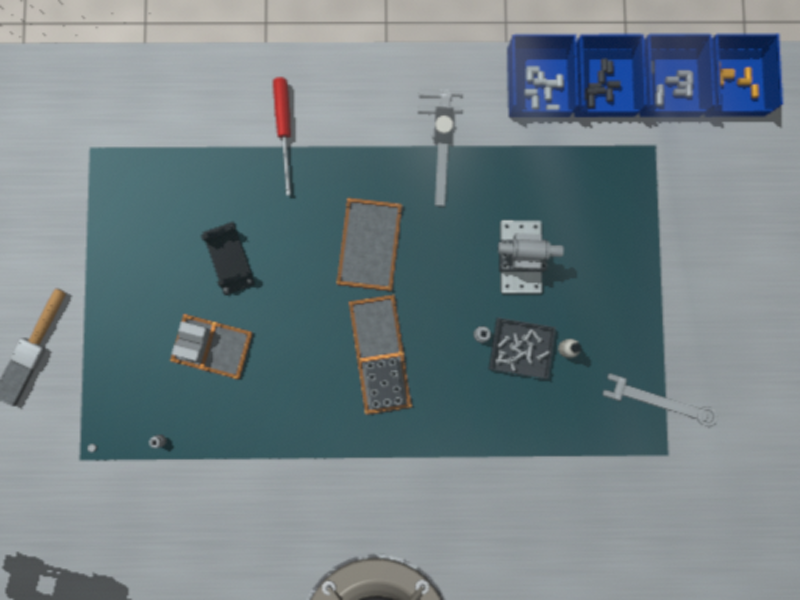

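View pics/scene0.png

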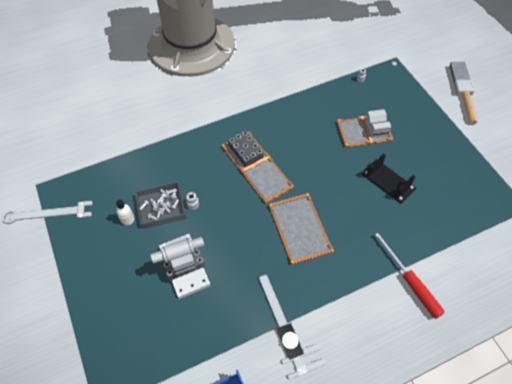

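```bash
cat > h.py <<'E'
import numpy as np,cv2
from rig import manip
def cal(n):
    c=manip.get_calibration(n);return np.array(c["camera_matrix"]),np.array(c["extrinsics"])
def proj(n,P):
    K,E=cal(n);P=np.atleast_2d(P);c=P@E[:3,:3].T+E[:3,3];c=c*[1,-1,-1];u=c@K.T;return u[:,:2]/u[:,2:]
def unproj(n,uv,z):
    K,E=cal(n);uv=np.atleast_2d(uv);d=np.c_[uv,np.ones(len(uv))]@np.linalg.inv(K).T*[1,-1,-1]
    d=d@E[:3,:3];o=-E[:3,:3].T@E[:3,3];return (o+d*((z-o[2])/d[:,2])[:,None])
def rect(n,im,z,x0,x1,y0,y1,s):
    # x up, y left; s px per m
    W,H=int(round((y1-y0)*s)),int(round((x1-x0)*s))
    w=np.array([[x1,y1,z],[x1,y0,z],[x0,y0,z],[x0,y1,z]])
    M=cv2.getPerspectiveTransform(proj(n,w).astype(np.float32),np.float32([[0,0],[W,0],[W,H],[0,H]]))
    return cv2.warpPerspective(im,M,(W,H),flags=cv2.INTER_CUBIC)
E
python3 - <<'E'
from h import *
t=cv2.imread("pics/top0.png");s=cv2.imread("pics/scene0.png")
# rim boxes: orange seg
X0,X1,Y0,Y1,S=.40,.80,-.36,.38,2000
for n,im in(("top",t),("scene",s)):
    r=rect(n,im,.011,X0,X1,Y0,Y1,S);h=cv2.cvtColor(r,cv2.COLOR_BGR2HSV)
    m=((h[...,0]<18)&(h[...,1]>90)&(h[...,2]>70)).astype(np.uint8)
    m=cv2.morphologyEx(m,cv2.MORPH_CLOSE,np.ones((25,25)))
    cs,_=cv2.findContours(m,cv2.RETR_EXTERNAL,cv2.CHAIN_APPROX_NONE)
    for c in cs:
        if cv2.contourArea(cv2.convexHull(c))<4000: continue
        (cx,cy),(w,hh),a=cv2.minAreaRect(c);
        b=cv2.boxPoints(((cx,cy),(w,hh),a));W=np.c_[X1-b[:,1]/S,Y1-b[:,0]/S]
        print(n,"c",np.round([X1-cy/S,Y1-cx/S],4),"size",w/S,hh/S);
        e=W[1]-W[0];f=W[2]-W[1];l=e if np.hypot(*e)>np.hypot(*f) else f
        print("   long dir deg",np.degrees(np.arctan2(l[1],l[0])))
        cv2.polylines(r,[np.int32(b)],1,(255,255,0),1)
    cv2.imwrite(f"pics/r_{n}.png",cv2.resize(r,(800,432),interpolation=cv2.INTER_AREA))
a=rect("top",t,.014,.56,.72,-.32,-.14,2200);b=rect("scene",s,.014,.56,.72,-.32,-.14,2200)
c=rect("top",t,.042,.55,.71,.16,.34,2200);d=rect("scene",s,.042,.55,.71,.16,.34,2200)
m=np.vstack([np.hstack([a,b]),np.hstack([c,d])]);print(m.shape)
cv2.imwrite("pics/m.png",cv2.resize(m,(668,594)))
E
```

```text
top c [0.4553 0.2687] size 0.11790843200683594 0.0855230712890625
   long dir deg -105.15409
top c [0.5515 0.0079] size 0.30444171142578125 0.10971983337402344
   long dir deg -178.78113
scene c [0.4564 0.2647] size 0.11870980834960937 0.09064395141601563
   long dir deg -105.25513
scene c [0.5524 0.0035] size 0.30708132934570315 0.11361045837402343
   long dir deg -178.41435
(704, 792, 3)
```

View pics/r_top.png

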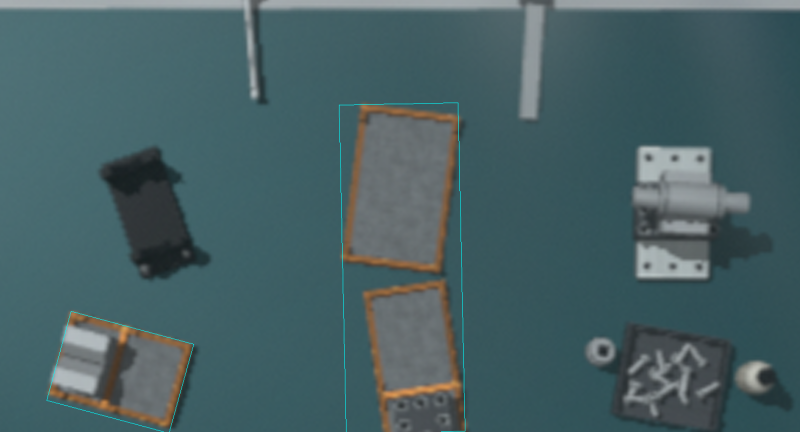

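View pics/m.png

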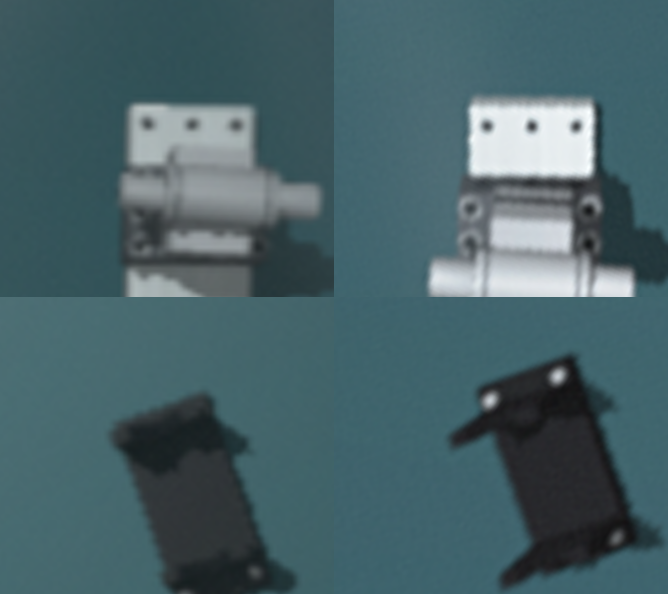

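```bash
cat > fit.py <<'E'
from h import *
from scipy.optimize import minimize
U=4
def box(lx,ly,z0,z1,cx=0,cy=0):
    return np.array([[cx+a*lx/2,cy+b*ly/2,z] for a in(-1,1) for b in(-1,1) for z in(z0,z1)])
def cyl(r,l,zc,cx=0):
    t=np.linspace(0,2*np.pi,16)
    return np.array([[cx+s*l/2,r*np.cos(k),zc+r*np.sin(k)] for s in(-1,1) for k in t])
def place(P,p):
    c,s=np.cos(p[2]),np.sin(p[2]);return np.c_[p[0]+c*P[:,0]-s*P[:,1],p[1]+s*P[:,0]+c*P[:,1],P[:,2]]
def up(P,dz): return P+[0,0,dz]
SHAFT=[cyl(.015,.056,0),cyl(.009,.1,0)]
def vee(z): # union of two halves
    o=[box(.054,.040,z,z+.023)]
    for s in(-1,1): o.append(np.array([[s*x,y,z+h] for y in(-.02,.02) for x,h in((.027,0),(.027,.035),(.012,.035),(0,.023))]))
    return o
def fg(n,im):
    h=cv2.cvtColor(im,cv2.COLOR_BGR2HSV).astype(int)
    return ((~((h[...,0]>78)&(h[...,0]<108)&(h[...,1]>55))).astype(np.uint8)*255)
def sil(n,hulls,p0,roi):
    x,y,w,h=roi;m=np.zeros((h*U,w*U),np.uint8)
    for P in hulls:
        q=(proj(n,P)-[x,y]+.5)*U-.5
        cv2.fillConvexPoly(m,cv2.convexHull(np.float32(q)).round().astype(np.int32),255)
    return cv2.resize(m,(w,h),interpolation=cv2.INTER_AREA)
def fit(model,p0,imgs,names=("top","scene"),pad=14,mask=fg,steps=(.008,.008,.08)):
    rois={};M={}
    for n in names:
        q=np.vstack([proj(n,P) for P in model(p0)]);a=np.floor(q.min(0)-pad).astype(int);b=np.ceil(q.max(0)+pad).astype(int)
        a=np.maximum(a,0);b=np.minimum(b,[512,384]);rois[n]=(*a,*(b-a));M[n]=mask(n,imgs[n])[a[1]:b[1],a[0]:b[0]].astype(float)
    f=lambda p:sum(np.abs(sil(n,model(p),p,rois[n])-M[n]).sum()/255/ (M[n].sum()/255) for n in names)
    p=np.array(p0,float)
    for k in range(3):
        st=np.tile(steps,len(p)//3)/(2**k)
        sx=np.vstack([p]+[p+np.eye(len(p))[i]*st[i] for i in range(len(p))])
        r=minimize(f,p,method="Nelder-Mead",options=dict(initial_simplex=sx,xatol=1e-4,fatol=1e-4,maxiter=400));p=r.x
    return p,r.fun
def draw(n,im,hulls,k=3):
    o=im
    for P in hulls:
        cv2.polylines(o,[cv2.convexHull(np.float32((proj(n,P)+.5)*k-.5)).round().astype(np.int32)],1,(0,0,255),1)
    return o
E
cat > run1.py <<'E'
from fit import *
im={n:cv2.imread(f"pics/{n}0.png") for n in("top","scene")}
d=np.radians
def tray(lx,ly,ox,oy): return [box(lx,ly,0,.011,ox,oy)]
# origin = bay centre
mods={
"vee_bay":(lambda p:[place(P,p) for P in tray(.080,.116,0,.0275)+[v+[0,.055,0] for v in vee(.006)]],[.45,.25,d(-105+180-90)]),
"block_bay":(lambda p:[place(P,p) for P in tray(.186,.076,.045,0)+[box(.075,.05,.006,.031,.09,0)]],[.48,.0,d(-173)]),
"riser_bay":(lambda p:[place(P,p) for P in tray(.146,.092,0,0)],[.625,.01,d(-6)]),
"cradle":(lambda p:[place(P,p) for P in [box(.112,.054,0,.008)]+[np.array([[sx*.04+t,s*y,z] for t in(-.004,.004) for y,z in((0,.008),(.021,.008),(.021,.042),(.015,.042),(0,.027))]) for sx in(-1,1) for s in(-1,1)]],[.607,.247,d(16)]),
}
def stack(p):
    r,s=p[:3],p[3:];c=(r+s)/2;b=np.r_[c[:2],r[2]]
    return [place(P,r) for P in [box(.12,.066,0,.014)]]+[place(P,b) for P in [box(.075,.05,.014,.039)]+vee(.039)]+[place(up(P,.083),s) for P in SHAFT]
mods["stack"]=(stack,[.60,-.235,0,.60,-.235,d(90)])
res={}
for k,(m,p0) in mods.items():
    for names in(("top",),("scene",),("top","scene")):
        if k=="stack" and len(names)<2: continue
        p,f=fit(m,np.array(p0),im,names)
        q=p.copy();q[2::3]=np.degrees(q[2::3]);print(k,names,np.round(q,4),round(f,3))
    res[k]=p
np.savez("res.npz",**res)
for n,(x,y,w,h) in(("top",(100,110,290,165)),("scene",(110,60,310,220))):
    k=3;o=cv2.resize(im[n],None,fx=k,fy=k,interpolation=cv2.INTER_CUBIC)
    for a in res: draw(n,o,mods[a][0](res[a]),k)
    o=o[y*k:(y+h)*k,x*k:(x+w)*k];g=min(800/o.shape[1],600/o.shape[0]);cv2.imwrite(f"pics/ov_{n}.png",cv2.resize(o,None,fx=g,fy=g,interpolation=cv2.INTER_AREA))
E
time python3 run1.py
```

```text
vee_bay ('top',) [  0.4505   0.243  -15.9641] 0.054
vee_bay ('scene',) [  0.4497   0.241  -14.0251] 0.068Traceback (most recent call last):
  File "run1.py", line 20, in <module>
    p,f=fit(m,np.array(p0),im,names)
        ~~~^^^^^^^^^^^^^^^^^^^^^^^^^
  File "fit.py", line 36, in fit
    r=minimize(f,p,method="Nelder-Mead",options=dict(initial_simplex=sx,xatol=1e-4,fatol=1e-4,maxiter=400));p=r.x
    res = _minimize_neldermead(fun, x0, args, callback, bounds=bounds,
                               **options)
    fxr = func(xr)
    fx = function(np.copy(x), *(wrapper_args + args))
  File "fit.py", line 31, in <lambda>
    f=lambda p:sum(np.abs(sil(n,model(p),p,rois[n])-M[n]).sum()/255/ (M[n].sum()/255) for n in names)
               ~~~^^^^^^^^^^^^^^^^^^^^^^^^^^^^^^^^^^^^^^^^^^^^^^^^^^^^^^^^^^^^^^^^^^^^^^^^^^^^^^^^^^^
  File "fit.py", line 31, in <genexpr>
    f=lambda p:sum(np.abs(sil(n,model(p),p,rois[n])-M[n]).sum()/255/ (M[n].sum()/255) for n in names)
                          ~~~^^^^^^^^^^^^^^^^^^^^^^
  File "fit.py", line 23, in sil
    q=(proj(n,P)-[x,y]+.5)*U-.5
       ~~~~^^^^^
  File "h.py", line 6, in proj
    K,E=cal(n);P=np.atleast_2d(P);c=P@E[:3,:3].T+E[:3,3];c=c*[1,-1,-1];u=c@K.T;return u[:,:2]/u[:,2:]
        ~~~^^^
  File "h.py", line 4, in cal
    c=manip.get_calibration(n);return np.array(c["camera_matrix"]),np.array(c["extrinsics"])
ValueError: time passes only in moves, steps and waits

real	0m8.885s
user	0m3.386s
sys	0m1.458s
```

```bash
sed -i 's/^def cal(n):/import functools\n@functools.cache\ndef cal(n):/' h.py; time python3 run1.py
```

```text
vee_bay ('top',) [  0.4505   0.243  -15.9641] 0.054
vee_bay ('scene',) [  0.4497   0.241  -14.0251] 0.068
vee_bay ('top', 'scene') [  0.4501   0.2419 -14.6318] 0.136
block_bay ('top',) [ 4.880000e-01 -2.000000e-04 -1.717738e+02] 0.152
block_bay ('scene',) [ 4.865000e-01 -4.000000e-03 -1.714623e+02] 0.285
block_bay ('top', 'scene') [ 4.867000e-01 -2.500000e-03 -1.717815e+02] 0.466
riser_bay ('top',) [ 0.6267  0.0092 -7.7544] 0.173
riser_bay ('scene',) [ 6.2440e-01  6.3000e-03 -7.0596e+00] 0.24
riser_bay ('top', 'scene') [ 0.6256  0.0075 -6.9403] 0.439
cradle ('top',) [ 0.6045  0.2447 20.1853] 0.616
cradle ('scene',) [ 0.6009  0.2419 19.9445] 0.286
cradle ('top', 'scene') [ 0.6025  0.2429 19.0712] 0.923
stack ('top', 'scene') [ 0.6028 -0.243  -1.2615  0.601  -0.247  91.3325] 0.279
real	0m4.551s
user	0m4.714s
sys	0m0.254s
```

View pics/ov_top.png

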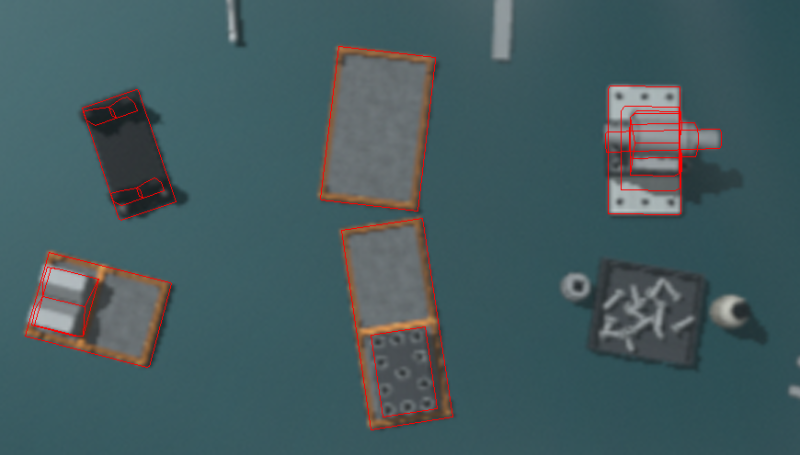

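View pics/ov_scene.png

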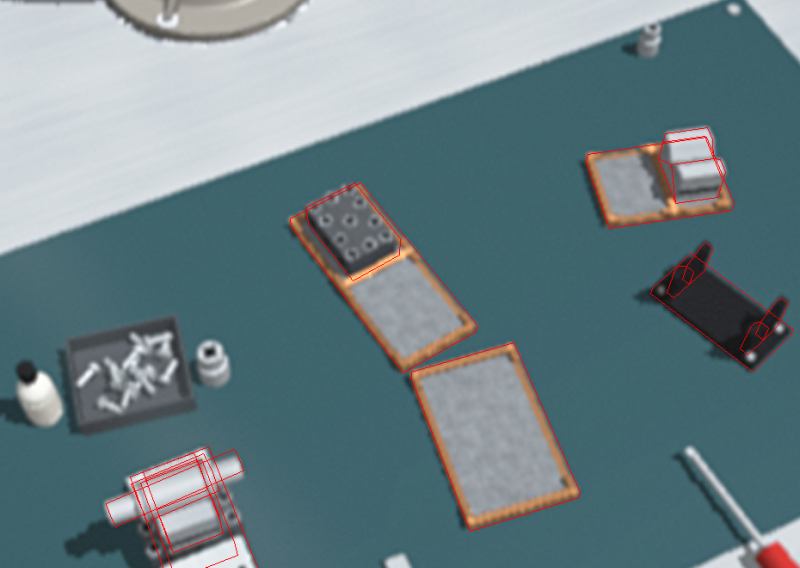

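```bash
cat > plan.py <<'E'
import sys,numpy as np
from rig import manip
from scipy.spatial.transform import Rotation as Ro
def plan(W):
    o=manip.get_obs();p=np.array(o["tool_pos"]);w=o["tool_rot"];R=Ro.from_quat([*w[1:],w[0]]).as_matrix()
    print("now",round(float(o["time_s"]),2),np.round(p,4),"jaw",round(np.degrees(np.arctan2(R[1,1],R[0,1]))%180,2),"q",np.round(o["qpos"],2),"F",np.round(o["contact_force"],1),"w",round(float(o["gripper_width"]),4),"tilt",round(np.degrees(np.arccos(-R[2,2])),2))
    for x,y,z,j in W:
        d=R.T@(np.array([x,y,z])-p);a=np.degrees(np.arctan2(R[1,1],R[0,1]));
        t=-((j-a+90)%180-90)   # tool z is down
        print((x,y,z,j),"->",np.round(d/.2,3).tolist(),round(t/90,3),"rows",round(max(np.linalg.norm(d)/.05,abs(t)/8.59),1))
        p=np.array([x,y,z]);R=R@Ro.from_euler("z",t,degrees=True).as_matrix()
if __name__=="__main__": plan([[float(v) for v in a.split(",")] for a in sys.argv[1:]])
E
python3 plan.py .33,.56,.25,60 .48,.42,.25,43 .57,.26,.25,25 .62,.08,.25,10 .63,-.1,.25,3 .601,-.247,.2,1.3 .601,-.247,.077,1.3
```

```text
now 0.1 [0.1726 0.652  0.2218] jaw 75.18 q [-1.42  0.48  0.02  1.56 -0.01  1.11 -0.08] F [-0.5 -0.4 -0.1] w 0.0877 tilt 0.09
(0.33, 0.56, 0.25, 60.0) -> [-0.879, -0.244, -0.14] 0.169 rows 3.7
(0.48, 0.42, 0.25, 43.0) -> [-1.0, -0.231, 0.001] 0.189 rows 4.1
(0.57, 0.26, 0.25, 25.0) -> [-0.892, -0.216, 0.001] 0.2 rows 3.7
(0.62, 0.08, 0.25, 10.0) -> [-0.921, -0.154, 0.001] 0.167 rows 3.7
(0.63, -0.1, 0.25, 3.0) -> [-0.895, -0.107, 0.001] 0.078 rows 3.6
(0.601, -0.247, 0.2, 1.3) -> [-0.726, -0.183, 0.251] 0.019 rows 3.2
(0.601, -0.247, 0.077, 1.3) -> [0.001, 0.0, 0.615] 0.0 rows 2.5
```

Emit:
play_rows(targets=[[[-0.88,-0.244,-0.14],0.169],[[-0.88,-0.244,-0.14],0.169],[[-0.88,-0.244,-0.14],0.169],[[-0.88,-0.244,-0.14],0.169],[[-0.88,-0.244,-0.14],0.169]], jaw=1)

```text
time_s: 0.6
tool_pos: [0.3373, 0.5557, 0.2507]
tool_rot: [0.002, 0.264, 0.965, -0.001]
contact_force: [-0.4, 0.4, -0.1]
gripper_width: 0.0877
```

Emit:
play_rows(targets=[[[-1.0,-0.231,0],0.189],[[-1.0,-0.231,0],0.189],[[-1.0,-0.231,0],0.189],[[-1.0,-0.231,0],0.189],[[-1.0,-0.231,0],0.189]])

```text
time_s: 1.1
tool_pos: [0.4901, 0.4087, 0.2514]
tool_rot: [0.003, 0.407, 0.913, -0.001]
contact_force: [0.2, -0.4, -0.5]
gripper_width: 0.0876
```

```bash
python3 plan.py  .57,.26,.25,25 .62,.08,.25,10 .63,-.1,.25,3 .601,-.247,.2,1.3
```

```text
now 1.1 [0.4901 0.4087 0.2514] jaw 41.95 q [-0.99  0.4   0.26  1.63 -0.1   1.13  0.03] F [ 0.2 -0.4 -0.5] w 0.0876 tilt 0.43
(0.57, 0.26, 0.25, 25.0) -> [-0.82, -0.2, 0.013] 0.188 rows 3.4
(0.62, 0.08, 0.25, 10.0) -> [-0.921, -0.154, 0.006] 0.167 rows 3.7
(0.63, -0.1, 0.25, 3.0) -> [-0.895, -0.107, 0.005] 0.078 rows 3.6
(0.601, -0.247, 0.2, 1.3) -> [-0.725, -0.184, 0.253] 0.019 rows 3.2
```

Emit:
play_rows(targets=[[[-0.82,-0.2,0.01],0.188],[[-0.82,-0.2,0.01],0.188],[[-0.82,-0.2,0.01],0.188],[[-0.82,-0.2,0.01],0.188],[[-0.82,-0.2,0.01],0.188]])

```text
time_s: 1.6
tool_pos: [0.5716, 0.2557, 0.2505]
tool_rot: [0.004, 0.54, 0.842, -0.001]
contact_force: [-0.4, -0.6, -0.2]
gripper_width: 0.0876
```

Emit:
play_rows(targets=[[[-0.92,-0.154,0],0.167],[[-0.92,-0.154,0],0.167],[[-0.92,-0.154,0],0.167],[[-0.92,-0.154,0],0.167],[[-0.92,-0.154,0],0.167]])

```text
time_s: 2.1
tool_pos: [0.621, 0.0702, 0.2522]
tool_rot: [0.005, 0.648, 0.762, -0.002]
contact_force: [0.1, -0.4, 0.3]
gripper_width: 0.0879
```

Emit:
play_rows(targets=[[[-0.895,-0.107,0],0.078],[[-0.895,-0.107,0],0.078],[[-0.895,-0.107,0],0.078],[[-0.895,-0.107,0],0.078],[[-0.895,-0.107,0],0.078]])

```text
time_s: 2.6
tool_pos: [0.628, -0.1141, 0.254]
tool_rot: [0.006, 0.696, 0.718, -0.002]
contact_force: [-0.3, -1.3, 0.2]
gripper_width: 0.0875
```

```bash
python3 plan.py .601,-.247,.16,1.3 .601,-.247,.077,1.3
```

```text
now 2.6 [ 0.628  -0.1141  0.254 ] jaw 1.86 q [-0.32  0.42  0.55  1.65 -0.23  1.13  0.31] F [-0.3 -1.3  0.2] w 0.0875 tilt 0.76
(0.601, -0.247, 0.16, 1.3) -> [-0.654, -0.159, 0.477] 0.006 rows 3.3
(0.601, -0.247, 0.077, 1.3) -> [0.005, -0.002, 0.415] 0.0 rows 1.7
```

Emit:
play_rows(targets=[[[-0.654,-0.159,0.2],0.006],[[-0.654,-0.159,0.4],0.006],[[-0.654,-0.159,0.477],0.006],[[-0.654,-0.159,0.477],0.006],[[-0.654,-0.159,0.477],0.006]])

```text
time_s: 3.1
tool_pos: [0.5994, -0.2459, 0.1569]
tool_rot: [0.004, 0.699, 0.715, -0.003]
contact_force: [-0.3, 0.1, 0.7]
gripper_width: 0.0879
```

```bash
python3 plan.py .601,-.247,.10,1.3 .601,-.247,.077,1.3; python3 - <<'E'
from h import *
for n in("top","scene"): cv2.imwrite(f"pics/{n}1.png",manip.read_camera(n)[...,::-1])
a=cv2.imread("pics/top1.png")[120:260,260:430];b=cv2.imread("pics/scene1.png")[180:320,100:270]
cv2.imwrite("pics/p1.png",cv2.resize(np.hstack([a,b]),(798,328),interpolation=cv2.INTER_CUBIC))
E
python3 plan.py
```

```text
now 3.1 [ 0.5994 -0.2459  0.1569] jaw 1.26 q [-0.09  0.54  0.53  1.72 -0.31  0.96  0.58] F [-0.3  0.1  0.7] w 0.0879 tilt 0.58
(0.601, -0.247, 0.1, 1.3) -> [-0.003, 0.008, 0.285] -0.0 rows 1.1
(0.601, -0.247, 0.077, 1.3) -> [0.001, -0.0, 0.115] -0.0 rows 0.5
now 3.2 [ 0.6025 -0.2437  0.1599] jaw 1.49 q [-0.09  0.54  0.53  1.71 -0.31  0.97  0.58] F [ 0.1  0.4 -0.4] w 0.0876 tilt 0.67
```

View pics/p1.png

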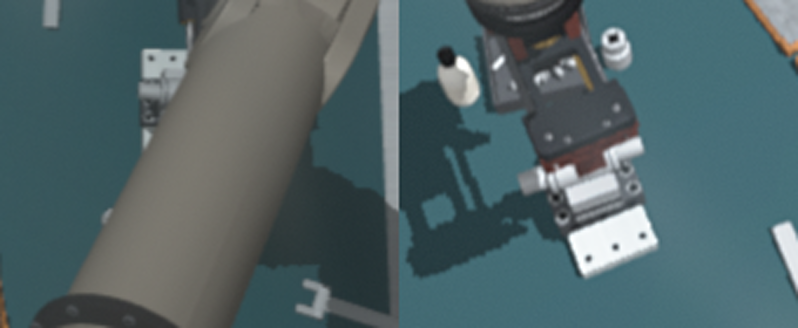

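```bash
python3 plan.py .601,-.247,.10,1.3
```

```text
now 3.2 [ 0.6025 -0.2437  0.1599] jaw 1.49 q [-0.09  0.54  0.53  1.71 -0.31  0.97  0.58] F [ 0.1  0.4 -0.4] w 0.0876 tilt 0.67
(0.601, -0.247, 0.1, 1.3) -> [-0.013, -0.009, 0.3] 0.002 rows 1.2
```

Emit:
play_rows(targets=[[[-0.013,-0.009,0.15],0.002],[[-0.013,-0.009,0.3],0.002],[[-0.013,-0.009,0.3],0.002],[[-0.013,-0.009,0.3],0.002],[[-0.013,-0.009,0.3],0.002]])

```text
time_s: 3.7
tool_pos: [0.603, -0.2463, 0.1022]
tool_rot: [0.007, 0.698, 0.716, -0.0]
contact_force: [-0.3, 0.1, 0.4]
gripper_width: 0.0878
```

```bash
python3 plan.py .601,-.247,.078,1.3
```

```text
now 3.7 [ 0.603  -0.2463  0.1022] jaw 1.4 q [-0.06  0.61  0.49  1.75 -0.35  0.86  0.61] F [-0.3  0.1  0.4] w 0.0878 tilt 0.8
(0.601, -0.247, 0.078, 1.3) -> [-0.002, -0.011, 0.121] 0.001 rows 0.5
```

Emit:
play_rows(targets=[[[-0.002,-0.011,0.06],0],[[-0.002,-0.011,0.12],0],[[-0.002,-0.011,0.12],0],[[-0.002,-0.011,0.12],0]])

```text
time_s: 4.1
tool_pos: [0.6006, -0.247, 0.0777]
tool_rot: [0.006, 0.699, 0.716, -0.001]
contact_force: [-0.8, -0.2, 0.4]
gripper_width: 0.0877
```

Emit:
play_rows(targets=[[[0,0,0],0],[[0,0,0],0],[[0,0,0],0],[[0,0,0],0],[[0,0,0],0]], jaw=0, grip_force=25)

```text
time_s: 4.6
tool_pos: [0.6007, -0.247, 0.0778]
tool_rot: [0.007, 0.699, 0.716, -0.001]
contact_force: [0.2, 0.4, 0.1]
gripper_width: 0.0516
```

Emit:
play_rows(targets=[[[0,0,0],0],[[0,0,0],0],[[0,0,0],0]])

```text
time_s: 4.9
tool_pos: [0.6028, -0.2468, 0.0785]
tool_rot: [0.008, 0.698, 0.716, 0.0]
contact_force: [4.1, 0.0, 0.3]
gripper_width: 0.0296
```

```bash
python3 plan.py .601,-.247,.12,1.3; python3 -c "
import numpy as np;print(np.load('res.npz')['cradle'])"
```

```text
now 4.9 [ 0.6028 -0.2468  0.0785] jaw 1.42 q [-0.05  0.63  0.47  1.77 -0.37  0.82  0.63] F [4.1 0.  0.3] w 0.0296 tilt 0.94
(0.601, -0.247, 0.12, 1.3) -> [-0.003, -0.006, -0.208] 0.001 rows 0.8
[0.60247226 0.24288241 0.33285506]
```

Emit:
play_rows(targets=[[[0,0,-0.05],0],[[0,0,-0.15],0],[[0,0,-0.3],0],[[0,0,-0.5],0],[[0,0,-0.5],0]])

```text
time_s: 5.4
tool_pos: [0.6034, -0.2475, 0.1837]
tool_rot: [0.011, 0.699, 0.715, 0.002]
contact_force: [1.8, 0.2, -3.4]
gripper_width: 0.0298
```

```bash
python3 plan.py  .603,-.085,.19,-25 .603,.079,.19,-50 .603,.243,.19,-70.5; python3 - <<'E'
from h import *
for n in("top","scene"): cv2.imwrite(f"pics/{n}2.png",manip.read_camera(n)[...,::-1])
b=cv2.imread("pics/scene2.png")[170:320,90:290]
cv2.imwrite("pics/p2.png",cv2.resize(b,(600,450),interpolation=cv2.INTER_CUBIC))
E
```

```text
now 5.4 [ 0.6034 -0.2475  0.1837] jaw 1.37 q [-0.1   0.51  0.54  1.7  -0.3   0.99  0.57] F [ 1.8  0.2 -3.4] w 0.0298 tilt 1.33
(0.603, -0.085, 0.19, -25.0) -> [0.812, 0.018, -0.042] 0.293 rows 3.3
(0.603, 0.079, 0.19, -50.0) -> [0.743, -0.347, -0.011] 0.278 rows 3.3
(0.603, 0.243, 0.19, -70.5) -> [0.527, -0.628, -0.011] 0.228 rows 3.3
```

View pics/p2.png

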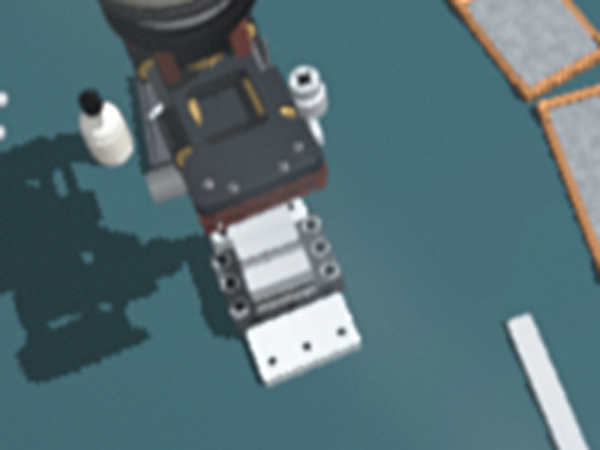

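Emit:
play_rows(targets=[[[0.2,0,-0.02],0.06],[[0.4,0,-0.04],0.15],[[0.6,0,-0.04],0.23],[[0.812,0.018,-0.04],0.293],[[0.812,0.018,-0.04],0.293]])

```text
time_s: 6.0
tool_pos: [0.5996, -0.0735, 0.1817]
tool_rot: [0.004, 0.841, 0.541, 0.001]
contact_force: [0.4, 1.0, -4.6]
gripper_width: 0.0301
```

```bash
sed -i 's/"tilt",.*/"tilt",np.round(np.degrees(R[:2,2]),2))/' plan.py; python3 plan.py .603,.079,.19,-50 .603,.243,.19,-70.5
```

```text
now 6.0 [ 0.5996 -0.0735  0.1817] jaw 155.53 q [-0.47  0.46  0.65  1.81 -0.32  0.97 -0.11] F [ 0.4  1.  -4.6] w 0.0301 tilt [ 0.37 -0.35]
(0.603, 0.079, 0.19, -50.0) -> [0.701, -0.3, -0.046] 0.284 rows 3.1
(0.603, 0.243, 0.19, -70.5) -> [0.527, -0.628, -0.005] 0.228 rows 3.3
```

Emit:
play_rows(targets=[[[0.2,-0.09,-0.02],0.08],[[0.4,-0.18,-0.04],0.16],[[0.6,-0.26,-0.04],0.24],[[0.7,-0.3,-0.045],0.284],[[0.7,-0.3,-0.045],0.284]])

```text
time_s: 6.5
tool_pos: [0.6013, 0.0844, 0.1871]
tool_rot: [0.003, 0.939, 0.345, -0.0]
contact_force: [-1.0, 0.6, -4.6]
gripper_width: 0.0298
```

```bash
python3 plan.py .603,.243,.15,-70.5
```

```text
now 6.5 [0.6013 0.0844 0.1871] jaw 130.35 q [-0.79  0.49  0.75  1.8  -0.38  1.   -0.76] F [-1.   0.6 -4.6] w 0.0298 tilt [ 0.1  -0.33]
(0.603, 0.243, 0.15, -70.5) -> [0.52, -0.6, 0.181] 0.232 rows 3.3
```

Emit:
play_rows(targets=[[[0.15,-0.17,0.02],0.08],[[0.3,-0.35,0.05],0.16],[[0.45,-0.52,0.1],0.232],[[0.52,-0.6,0.18],0.232],[[0.52,-0.6,0.18],0.232]])

```text
time_s: 7.0
tool_pos: [0.5997, 0.2468, 0.1455]
tool_rot: [0.003, 0.985, 0.173, -0.003]
contact_force: [-0.7, -0.4, -4.8]
gripper_width: 0.0302
```

Emit:
play_rows(targets=[[[0,0,0],0],[[0,0,0],0]])

```text
time_s: 7.2
tool_pos: [0.5991, 0.2446, 0.1445]
tool_rot: [0.004, 0.985, 0.173, -0.004]
contact_force: [0.1, 0.3, -4.4]
gripper_width: 0.0299
```

```bash
python3 plan.py .603,.243,.08,-70.5;python3 - <<'E'
from h import *
for n in("top","scene"): cv2.imwrite(f"pics/{n}3.png",manip.read_camera(n)[...,::-1])
a=cv2.imread("pics/top3.png")[120:260,90:260];b=cv2.imread("pics/scene3.png")[100:240,320:490]
cv2.imwrite("pics/p3.png",cv2.resize(np.hstack([a,b]),(798,328),interpolation=cv2.INTER_CUBIC))
E
```

```text
now 7.2 [0.5991 0.2446 0.1445] jaw 109.91 q [-1.02  0.64  0.78  1.73 -0.51  1.01 -1.27] F [ 0.1  0.3 -4.4] w 0.0299 tilt [-0.4  -0.53]
(0.603, 0.243, 0.08, -70.5) -> [0.019, 0.012, 0.322] 0.005 rows 1.3
```

View pics/p3.png

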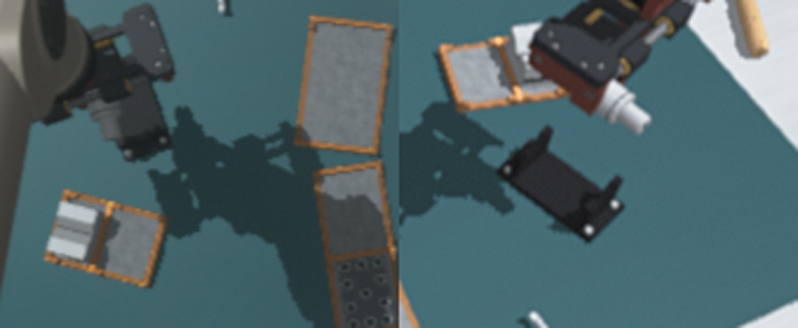

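Emit:
play_rows(targets=[[[0.019,0.012,0.1],0.005],[[0.019,0.012,0.2],0.005],[[0.019,0.012,0.322],0.005],[[0.019,0.012,0.322],0.005],[[0.019,0.012,0.322],0.005]])

```text
time_s: 7.8
tool_pos: [0.6041, 0.2421, 0.0808]
tool_rot: [0.004, 0.986, 0.168, -0.004]
contact_force: [0.1, 0.1, -4.4]
gripper_width: 0.03
```

```bash
python3 plan.py .603,.243,.044,-70.5
```

```text
now 7.8 [0.6041 0.2421 0.0808] jaw 109.32 q [-0.97  0.71  0.72  1.76 -0.58  0.91 -1.23] F [ 0.1  0.1 -4.4] w 0.03 tilt [-0.32 -0.52]
(0.603, 0.243, 0.044, -70.5) -> [-0.002, -0.007, 0.184] -0.002 rows 0.7
```

Emit:
play_rows(targets=[[[-0.002,-0.007,0.06],0],[[-0.002,-0.007,0.12],0],[[-0.002,-0.007,0.17],0],[[-0.002,-0.007,0.184],0],[[-0.002,-0.007,0.184],0]])

```text
time_s: 8.3
tool_pos: [0.6027, 0.2428, 0.0433]
tool_rot: [0.004, 0.986, 0.168, -0.004]
contact_force: [-0.2, -0.0, -4.3]
gripper_width: 0.0299
```

```bash
python3 plan.py .603,.243,.037,-70.5; python3 - <<'E'
from h import *
for n in("top","scene"): cv2.imwrite(f"pics/{n}4.png",manip.read_camera(n)[...,::-1])
a=cv2.imread("pics/top4.png")[130:210,110:210];b=cv2.imread("pics/scene4.png")[140:220,340:440]
cv2.imwrite("pics/p4.png",cv2.resize(np.hstack([a,b]),(800,320),interpolation=cv2.INTER_CUBIC))
E
```

```text
now 8.3 [0.6027 0.2428 0.0433] jaw 109.32 q [-0.95  0.76  0.69  1.77 -0.61  0.85 -1.21] F [-0.2 -0.  -4.3] w 0.0299 tilt [-0.38 -0.56]
(0.603, 0.243, 0.037, -70.5) -> [0.002, -0.001, 0.031] -0.002 rows 0.1
```

View pics/p4.png

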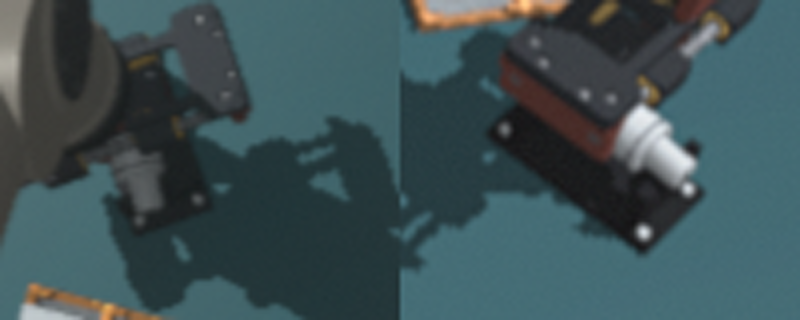

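Emit:
play_rows(targets=[[[0,0,0.015],0],[[0,0,0.031],0],[[0,0,0.036],0],[[0,0,0.036],0]])

```text
time_s: 8.8
tool_pos: [0.6038, 0.2429, 0.0376]
tool_rot: [0.004, 0.986, 0.168, -0.003]
contact_force: [-0.7, -0.8, 1.3]
gripper_width: 0.0297
```

Emit:
play_rows(targets=[[[0,0,0.004],0],[[0,0,0.008],0],[[0,0,0.008],0]])

```text
time_s: 9.1
tool_pos: [0.6043, 0.2429, 0.0367]
tool_rot: [0.004, 0.986, 0.168, -0.002]
contact_force: [-1.2, -0.1, 5.2]
gripper_width: 0.0297
```

Emit:
play_rows(targets=[[[0,0,0],0],[[0,0,0],0],[[0,0,0],0],[[0,0,0],0],[[0,0,0],0]], jaw=0.9)

```text
time_s: 9.6
tool_pos: [0.6043, 0.2429, 0.0366]
tool_rot: [0.004, 0.986, 0.168, -0.002]
contact_force: [-0.5, -0.5, -1.1]
gripper_width: 0.066
```

Emit:
play_rows(targets=[[[0,0,0],0],[[0,0,0],0],[[0,0,-0.2],0],[[0,0,-0.45],0],[[0,0,-0.65],0]])

```text
time_s: 10.1
tool_pos: [0.6051, 0.2438, 0.1688]
tool_rot: [0.004, 0.986, 0.168, -0.002]
contact_force: [0.9, 1.5, 0.7]
gripper_width: 0.079
```

```bash
python3 plan.py .61,.06,.20,-45 .61,-.11,.20,-18 .603,-.245,.20,0.5
```

```text
now 10.1 [0.6051 0.2438 0.1688] jaw 109.29 q [-1.03  0.62  0.8   1.7  -0.49  1.05 -1.29] F [0.9 1.5 0.7] w 0.079 tilt [-0.14 -0.48]
(0.61, 0.06, 0.2, -45.0) -> [-0.281, 0.876, -0.148] -0.286 rows 3.7
(0.61, -0.11, 0.2, -18.0) -> [-0.601, 0.601, 0.007] -0.3 rows 3.4
(0.603, -0.245, 0.2, 0.5) -> [-0.653, 0.175, 0.006] -0.206 rows 2.7
```

Emit:
play_rows(targets=[[[-0.1,0.25,-0.1],-0.09],[[-0.2,0.5,-0.148],-0.18],[[-0.281,0.7,-0.148],-0.26],[[-0.281,0.876,-0.148],-0.286],[[-0.281,0.876,-0.148],-0.286]])

```text
time_s: 10.6
tool_pos: [0.6107, 0.0518, 0.2014]
tool_rot: [0.005, 0.926, 0.378, -0.002]
contact_force: [0.5, -0.5, -0.0]
gripper_width: 0.0788
```

```bash
cat > run2.py <<'E'
from fit import *
im={}
for n in("top","scene"): im[n]=manip.read_camera(n)[...,::-1].copy();cv2.imwrite(f"pics/{n}5.png",im[n])
res=dict(np.load("res.npz"))
def stack(p):
    r,b,v=p[:3],p[3:6],p[6:];
    return [place(box(.12,.066,0,.014),r),place(box(.075,.05,.014,.039),b)]+[place(P,v) for P in vee(.039)]
r=res["stack"];p0=np.r_[r[:3],r[:3],r[:3]]
# bright (vee, riser) vs dark block separately
lum=lambda n,i:((cv2.cvtColor(i,cv2.COLOR_BGR2HSV)[...,1]<60)&(cv2.cvtColor(i,cv2.COLOR_BGR2GRAY)>105)).astype(np.uint8)*255
for nm in(("top",),("scene",),("top","scene")):
    p,f=fit(stack,p0,im,nm);q=p.copy();q[2::3]=np.degrees(q[2::3]);print("stack",nm,np.round(q,4),round(f,3))
res["stack3"]=p;np.savez("res.npz",**res)
c=res["cradle"].copy();c[:2]=.6027,.2433
sh=[place(up(P,.04),c) for P in SHAFT]
k=4;o=[]
for n,(x,y,w,h),(x2,y2) in(("top",(310,130,80,70),(120,140)),("scene",(145,220,80,70),(355,150))):
    g=cv2.resize(im[n],None,fx=k,fy=k,interpolation=cv2.INTER_CUBIC);g0=g.copy();draw(n,g,stack(p)+sh,k)
    cut=lambda G,x,y:G[y*k:(y+h)*k,x*k:(x+w)*k]
    o.append(np.hstack([cut(g,x,y),cut(g,x2,y2)]))
cv2.imwrite("pics/p5.png",np.vstack(o))
E
python3 run2.py; python3 plan.py
```

```text
stack ('top',) [ 0.603  -0.243  -1.2114  0.6036 -0.2422 -0.7922  0.6036 -0.2422  0.3538] 0.065
stack ('scene',) [ 0.6019 -0.2486  0.7091  0.6067 -0.2362 -3.4285  0.61   -0.2305 -1.0415] 0.145
stack ('top', 'scene') [ 0.603  -0.2446 -0.9219  0.6068 -0.2337 -4.9376  0.6047 -0.2417  0.3161] 0.253
now 10.7 [0.6101 0.0589 0.2002] jaw 134.85 q [-0.74  0.48  0.74  1.77 -0.36  1.04 -0.66] F [0.8 0.7 0.2] w 0.0791 tilt [-0.12 -0.45]
```

View pics/p5.png

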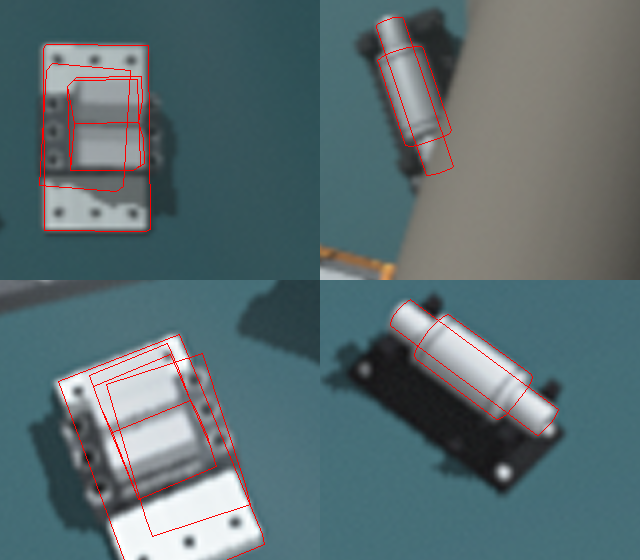

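```bash
cat > run3.py <<'E'
from fit import *
im={n:cv2.imread(f"pics/{n}5.png") for n in("top","scene")}
res=dict(np.load("res.npz"))
def stack(p):
    r,b,v=p[:3],p[3:6],p[6:];
    return [place(box(.12,.066,0,.014),r),place(box(.075,.05,.014,.039),b)]+[place(P,v) for P in vee(.039)]
h=np.radians(90)
for nm in(("top",),("scene",),("top","scene")):
    p,f=fit(stack,np.array([.603,-.244,0,.603,-.244,h,.603,-.244,0]),im,nm,pad=8,steps=(.006,.006,.05));q=p.copy();q[2::3]=np.degrees(q[2::3]);print("stack",nm,np.round(q,4),round(f,3))
    if nm==("top",): pt=p
k=5;o=[]
for n,(x,y,w,hh) in(("top",(310,130,80,70)),("scene",(145,220,80,70))):
    g=cv2.resize(im[n],None,fx=k,fy=k,interpolation=cv2.INTER_CUBIC);draw(n,g,stack(p),k);o.append(g[y*k:(y+hh)*k,x*k:(x+w)*k])
cv2.imwrite("pics/p6.png",np.hstack(o))
E
python3 run3.py
```

```text
stack ('top',) [ 6.02900e-01 -2.42600e-01 -9.32500e-01  6.01900e-01 -2.43700e-01
  9.02681e+01  6.03900e-01 -2.41200e-01  8.18000e-02] 0.029
stack ('scene',) [ 0.6018 -0.2461 -0.4849  0.6016 -0.2459 89.7683  0.6055 -0.2347  0.9784] 0.04
stack ('top', 'scene') [ 0.6025 -0.2435 -1.3454  0.6022 -0.2449 88.8392  0.6086 -0.242   0.8889] 0.102
```

View pics/p6.png

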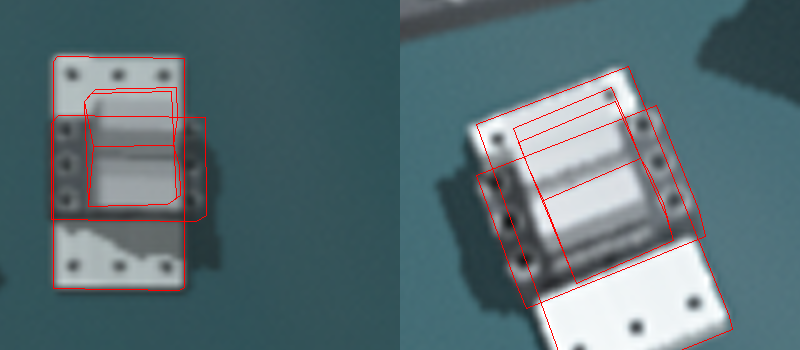

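```bash
python3 plan.py .61,-.1,.19,-20 .603,-.243,.15,0.3
```

```text
now 10.7 [0.6101 0.0589 0.2002] jaw 134.85 q [-0.74  0.48  0.74  1.77 -0.36  1.04 -0.66] F [0.8 0.7 0.2] w 0.0791 tilt [-0.12 -0.45]
(0.61, -0.1, 0.19, -20.0) -> [-0.56, 0.563, 0.057] -0.279 rows 3.2
(0.603, -0.243, 0.15, 0.3) -> [-0.682, 0.212, 0.206] -0.226 rows 3.0
```

Emit:
play_rows(targets=[[[-0.15,0.15,0.057],-0.08],[[-0.3,0.3,0.057],-0.17],[[-0.45,0.45,0.057],-0.25],[[-0.56,0.563,0.057],-0.279],[[-0.56,0.563,0.057],-0.279]], jaw=1)

```text
time_s: 11.2
tool_pos: [0.6096, -0.1042, 0.1903]
tool_rot: [0.003, 0.821, 0.571, -0.004]
contact_force: [-0.2, -0.0, 0.2]
gripper_width: 0.0876
```

Emit:
play_rows(targets=[[[-0.2,0.06,0.04],-0.08],[[-0.4,0.12,0.08],-0.17],[[-0.6,0.18,0.16],-0.226],[[-0.682,0.21,0.206],-0.226],[[-0.682,0.21,0.206],-0.226]])

```text
time_s: 11.7
tool_pos: [0.6006, -0.2481, 0.1488]
tool_rot: [0.002, 0.708, 0.706, -0.005]
contact_force: [1.1, 0.2, 0.6]
gripper_width: 0.088
```

Emit:
play_rows(targets=[[[0,0,0],0],[[0,0,0],0]])

```text
time_s: 11.9
tool_pos: [0.6018, -0.2449, 0.1487]
tool_rot: [0.001, 0.707, 0.707, -0.005]
contact_force: [0.8, -1.1, 0.9]
gripper_width: 0.088
```

```bash
python3 plan.py .603,-.243,.09,0.3 .603,-.243,.044,0.3
```

```text
now 11.9 [ 0.6018 -0.2449  0.1487] jaw 0.05 q [-0.09  0.56  0.53  1.71 -0.32  0.96  0.56] F [ 0.8 -1.1  0.9] w 0.088 tilt [-0.27 -0.5 ]
(0.603, -0.243, 0.09, 0.3) -> [0.012, 0.008, 0.293] -0.003 rows 1.2
(0.603, -0.243, 0.044, 0.3) -> [0.002, 0.001, 0.23] -0.0 rows 0.9
```

Emit:
play_rows(targets=[[[0.012,0.008,0.1],-0.003],[[0.012,0.008,0.2],-0.003],[[0.012,0.008,0.293],-0.003],[[0.012,0.008,0.293],-0.003],[[0.012,0.008,0.293],-0.003]])

```text
time_s: 12.4
tool_pos: [0.6038, -0.2416, 0.0906]
tool_rot: [0.001, 0.704, 0.71, -0.005]
contact_force: [0.5, 0.1, 0.2]
gripper_width: 0.0875
```

```bash
python3 plan.py .603,-.243,.044,0.3
```

```text
now 12.4 [ 0.6038 -0.2416  0.0906] jaw 0.42 q [-0.06  0.63  0.49  1.75 -0.36  0.86  0.59] F [0.5 0.1 0.2] w 0.0875 tilt [-0.26 -0.49]
(0.603, -0.243, 0.044, 0.3) -> [-0.005, -0.003, 0.233] 0.001 rows 0.9
```

Emit:
play_rows(targets=[[[-0.005,-0.003,0.08],0],[[-0.005,-0.003,0.16],0],[[-0.005,-0.003,0.233],0],[[-0.005,-0.003,0.233],0],[[-0.005,-0.003,0.233],0]])

```text
time_s: 12.9
tool_pos: [0.6026, -0.2431, 0.0433]
tool_rot: [0.001, 0.705, 0.71, -0.005]
contact_force: [0.9, -0.2, -0.5]
gripper_width: 0.0878
```

Emit:
play_rows(targets=[[[0,0,0],0],[[0,0,0],0],[[0,0,0],0],[[0,0,0],0],[[0,0,0],0]], jaw=0, grip_force=30)

```text
time_s: 13.4
tool_pos: [0.6029, -0.2431, 0.0436]
tool_rot: [0.001, 0.705, 0.71, -0.005]
contact_force: [0.9, -1.0, 0.7]
gripper_width: 0.0543
```

Emit:
play_rows(targets=[[[0,0,0],0],[[0,0,0],0]])

```text
time_s: 13.6
tool_pos: [0.6029, -0.2431, 0.0436]
tool_rot: [0.001, 0.705, 0.71, -0.005]
contact_force: [-0.2, -0.2, 0.4]
gripper_width: 0.0541
```

```bash
python3 plan.py .603,-.243,.19,0.3 
```

```text
now 13.6 [ 0.6029 -0.2431  0.0436] jaw 0.42 q [-0.04  0.69  0.45  1.77 -0.39  0.78  0.62] F [-0.2 -0.2  0.4] w 0.0541 tilt [-0.29 -0.48]
(0.603, -0.243, 0.19, 0.3) -> [-0.006, -0.003, -0.732] 0.001 rows 2.9
```

Emit:
play_rows(targets=[[[0,0,-0.05],0],[[0,0,-0.2],0],[[0,0,-0.45],0],[[0,0,-0.7],0],[[0,0,-0.7],0]])

```text
time_s: 14.1
tool_pos: [0.6071, -0.2442, 0.1912]
tool_rot: [0.006, 0.705, 0.709, -0.002]
contact_force: [0.4, -0.3, -4.1]
gripper_width: 0.0542
```

```bash
python3 plan.py .56,-.08,.18,-5 .51,.08,.18,-10 .450,.242,.15,-15 
```

```text
now 14.1 [ 0.6071 -0.2442  0.1912] jaw 0.37 q [-0.11  0.51  0.55  1.68 -0.29  1.03  0.54] F [ 0.4 -0.3 -4.1] w 0.0542 tilt [ 0.37 -0.68]
(0.56, -0.08, 0.18, -5.0) -> [0.823, -0.23, 0.045] 0.06 rows 3.4
(0.51, 0.08, 0.18, -10.0) -> [0.775, -0.319, -0.011] 0.056 rows 3.4
(0.45, 0.242, 0.15, -15.0) -> [0.747, -0.437, 0.138] 0.056 rows 3.5
```

Emit:
play_rows(targets=[[[0.2,-0.05,0.02],0.015],[[0.42,-0.11,0.03],0.03],[[0.64,-0.17,0.045],0.045],[[0.823,-0.23,0.045],0.06],[[0.823,-0.23,0.045],0.06]])

```text
time_s: 14.6
tool_pos: [0.5574, -0.0726, 0.1781]
tool_rot: [0.003, 0.735, 0.678, -0.002]
contact_force: [0.4, -0.6, -4.9]
gripper_width: 0.0545
```

Emit:
play_rows(targets=[[[0.2,-0.08,0],0.015],[[0.4,-0.16,0],0.03],[[0.6,-0.24,0],0.045],[[0.77,-0.32,0],0.056],[[0.77,-0.32,0],0.056]])

```text
time_s: 15.1
tool_pos: [0.5031, 0.0917, 0.1757]
tool_rot: [0.001, 0.761, 0.649, -0.003]
contact_force: [0.2, 0.6, -5.3]
gripper_width: 0.0541
```

```bash
python3 plan.py .450,.242,.15,-15 
```

```text
now 15.1 [0.5031 0.0917 0.1757] jaw 170.86 q [-0.77  0.29  0.55  2.02 -0.19  0.89 -0.27] F [ 0.2  0.6 -5.3] w 0.0541 tilt [-0.14 -0.33]
(0.45, 0.242, 0.15, -15.0) -> [0.701, -0.382, 0.125] 0.065 rows 3.2
```

Emit:
play_rows(targets=[[[0.2,-0.11,0.02],0.02],[[0.4,-0.22,0.04],0.04],[[0.6,-0.33,0.07],0.065],[[0.7,-0.38,0.12],0.065],[[0.7,-0.38,0.12],0.065]])

```text
time_s: 15.6
tool_pos: [0.4477, 0.2448, 0.1492]
tool_rot: [0.001, 0.791, 0.611, -0.004]
contact_force: [-0.2, -1.2, -6.4]
gripper_width: 0.0542
```

Emit:
play_rows(targets=[[[0,0,0],0],[[0,0,0],0]])

```text
time_s: 15.8
tool_pos: [0.4479, 0.2434, 0.1489]
tool_rot: [0.001, 0.792, 0.611, -0.005]
contact_force: [-0.3, -0.4, -5.0]
gripper_width: 0.0543
```

```bash
python3 plan.py .450,.242,.06,-15 
```

```text
now 15.8 [0.4479 0.2434 0.1489] jaw 165.3 q [-1.03  0.33  0.5   2.04 -0.21  0.83 -0.67] F [-0.3 -0.4 -5. ] w 0.0543 tilt [-0.36 -0.44]
(0.45, 0.242, 0.06, -15.0) -> [-0.0, 0.014, 0.445] 0.003 rows 1.8
```

Emit:
play_rows(targets=[[[0,0.014,0.12],0.003],[[0,0.014,0.24],0.003],[[0,0.014,0.36],0.003],[[0,0.014,0.445],0.003],[[0,0.014,0.445],0.003]])

```text
time_s: 16.3
tool_pos: [0.4493, 0.2397, 0.0583]
tool_rot: [0.001, 0.794, 0.608, -0.007]
contact_force: [-0.7, 0.2, -4.3]
gripper_width: 0.0543
```

```bash
python3 plan.py .450,.242,.03,-15; python3 - <<'E'
from fit import *
o=[];k=6
for n,(x,y) in(("top",(100,190)),("scene",(325,85))):
    g=manip.read_camera(n)[...,::-1].copy();cv2.imwrite(f"pics/{n}7.png",g)
    g=cv2.resize(g,None,fx=k,fy=k,interpolation=cv2.INTER_CUBIC)
    draw(n,g,[place(box(.068,.054,.006,.011),(.45,.242,np.radians(-15)))],k);o.append(g[y*k:(y+65)*k,x*k:(x+66)*k])
cv2.imwrite("pics/p7.png",np.hstack(o))
E
```

```text
now 16.3 [0.4493 0.2397 0.0583] jaw 164.9 q [-0.96  0.48  0.43  2.09 -0.32  0.65 -0.58] F [-0.7  0.2 -4.3] w 0.0543 tilt [-0.52 -0.61]
(0.45, 0.242, 0.03, -15.0) -> [0.014, 0.001, 0.142] -0.001 rows 0.6
```

View pics/p7.png

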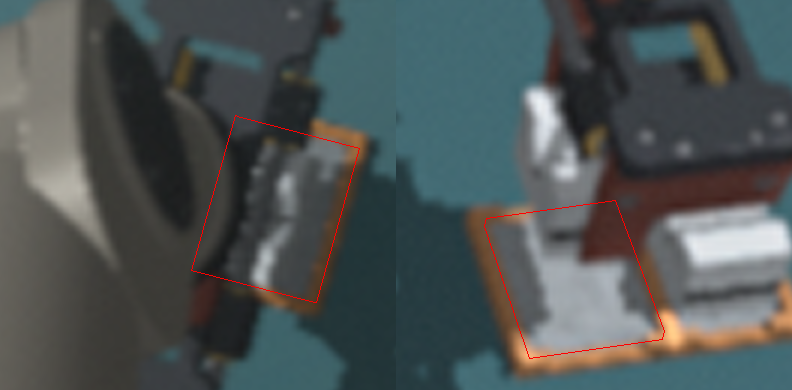

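Emit:
play_rows(targets=[[[0.014,0,0.05],0],[[0.014,0,0.1],0],[[0.014,0,0.142],0],[[0.014,0,0.142],0],[[0.014,0,0.142],0]])

```text
time_s: 16.9
tool_pos: [0.4512, 0.2433, 0.0317]
tool_rot: [0.001, 0.794, 0.608, -0.005]
contact_force: [-0.5, 0.7, -5.9]
gripper_width: 0.0547
```

```bash
python3 plan.py .450,.242,.012,-15
```

```text
now 16.9 [0.4512 0.2433 0.0317] jaw 164.92 q [-0.93  0.53  0.4   2.1  -0.35  0.59 -0.55] F [-0.5  0.7 -5.9] w 0.0547 tilt [-0.37 -0.49]
(0.45, 0.242, 0.012, -15.0) -> [-0.007, -0.004, 0.099] -0.001 rows 0.4
```

Emit:
play_rows(targets=[[[-0.006,-0.004,0.03],0],[[-0.006,-0.004,0.06],0],[[-0.006,-0.004,0.09],0],[[-0.006,-0.004,0.095],0],[[-0.006,-0.004,0.095],0]])

```text
time_s: 17.4
tool_pos: [0.4498, 0.242, 0.0124]
tool_rot: [0.001, 0.794, 0.608, -0.005]
contact_force: [0.9, -0.7, -4.6]
gripper_width: 0.0545
```

Emit:
play_rows(targets=[[[0,0,0.005],0],[[0,0,0.01],0],[[0,0,0.01],0]])

```text
time_s: 17.7
tool_pos: [0.45, 0.242, 0.0106]
tool_rot: [0.001, 0.794, 0.608, -0.005]
contact_force: [0.3, -0.2, -3.7]
gripper_width: 0.0541
```

Emit:
play_rows(targets=[[[0,0,0.005],0],[[0,0,0.007],0],[[0,0,0.007],0]])

```text
time_s: 18.0
tool_pos: [0.45, 0.2421, 0.0105]
tool_rot: [0.001, 0.794, 0.608, -0.005]
contact_force: [-4.9, -2.7, 13.0]
gripper_width: 0.0543
```

Emit:
play_rows(targets=[[[0,0,0],0],[[0,0,0],0],[[0,0,0],0],[[0,0,0],0],[[0,0,0],0]], jaw=0.9)

```text
time_s: 18.5
tool_pos: [0.4501, 0.2421, 0.0104]
tool_rot: [0.001, 0.794, 0.608, -0.005]
contact_force: [0.3, -0.4, -0.5]
gripper_width: 0.079
```

Emit:
play_rows(targets=[[[0,0,0],0],[[0,0,-0.1],0],[[0,0,-0.3],0],[[0,0,-0.55],0],[[0,0,-0.8],0]])

```text
time_s: 19.0
tool_pos: [0.4507, 0.2429, 0.1717]
tool_rot: [0.001, 0.794, 0.608, -0.006]
contact_force: [0.5, 0.7, -0.3]
gripper_width: 0.0786
```

```bash
python3 plan.py .50,.08,.19,-10 .56,-.08,.19,-5 .602,-.2447,.15,-0.5
```

```text
now 19.0 [0.4507 0.2429 0.1717] jaw 164.88 q [-1.06  0.3   0.53  2.01 -0.19  0.89 -0.69] F [ 0.5  0.7 -0.3] w 0.0786 tilt [-0.46 -0.52]
(0.5, 0.08, 0.19, -10.0) -> [-0.723, 0.45, -0.086] -0.057 rows 3.4
(0.56, -0.08, 0.19, -5.0) -> [-0.736, 0.434, 0.005] -0.056 rows 3.4
(0.602, -0.2447, 0.15, -0.5) -> [-0.8, 0.282, 0.206] -0.05 rows 3.5
```

Emit:
play_rows(targets=[[[-0.2,0.12,-0.05],-0.015],[[-0.4,0.25,-0.08],-0.03],[[-0.6,0.37,-0.086],-0.05],[[-0.72,0.45,-0.086],-0.057],[[-0.72,0.45,-0.086],-0.057]])

```text
time_s: 19.5
tool_pos: [0.5011, 0.0756, 0.1905]
tool_rot: [0.002, 0.768, 0.64, -0.006]
contact_force: [-0.4, 1.0, -0.0]
gripper_width: 0.0788
```

```bash
cat > run4.py <<'E'
from fit import *
im={}
for n in("top","scene"): im[n]=manip.read_camera(n)[...,::-1].copy();cv2.imwrite(f"pics/{n}8.png",im[n])
def stack(p): return [place(box(.12,.066,0,.014),p[:3]),place(box(.075,.05,.014,.039),p[3:6])]
h=np.radians(90)
for nm in(("top",),("scene",),("top","scene")):
    p,f=fit(stack,np.array([.6025,-.244,0,.602,-.2445,h]),im,nm,pad=8,steps=(.005,.005,.05));q=p.copy();q[2::3]=np.degrees(q[2::3]);print("stack",nm,np.round(q,4),round(f,3))
v=lambda p:[place(P,p) for P in vee(.006)]
m=lambda n,i:((cv2.cvtColor(i,cv2.COLOR_BGR2GRAY)>128)&(cv2.cvtColor(i,cv2.COLOR_BGR2HSV)[...,1]<60)).astype(np.uint8)*255
k=4;o=[]
B=(.45,.242,np.radians(-15))
for n,(x,y,w,hh),(x2,y2) in(("top",(310,130,80,70),(105,195)),("scene",(145,220,80,70),(330,95))):
    g=cv2.resize(im[n],None,fx=k,fy=k,interpolation=cv2.INTER_CUBIC);draw(n,g,stack(p)+v(B),k)
    o.append(np.hstack([g[b*k:(b+hh)*k,a*k:(a+w)*k] for a,b in((x,y),(x2,y2))]))
cv2.imwrite("pics/p8.png",np.vstack(o))
E
python3 run4.py; python3 plan.py .56,-.08,.19,-5 .602,-.2447,.15,-0.5
```

```text
stack ('top',) [ 0.603  -0.2426 -0.8191  0.6031 -0.2441 89.1007] 0.028
stack ('scene',) [ 0.6015 -0.2454 -0.5019  0.6031 -0.2461 91.8558] 0.051
stack ('top', 'scene') [ 0.6025 -0.2436 -1.4609  0.6019 -0.2454 91.9479] 0.116
now 19.6 [0.5    0.0802 0.1899] jaw 169.91 q [-0.78  0.27  0.59  2.01 -0.18  0.92 -0.27] F [-0.8 -0.3  0.4] w 0.0786 tilt [-0.48 -0.51]
(0.56, -0.08, 0.19, -5.0) -> [-0.736, 0.435, 0.004] -0.057 rows 3.4
(0.602, -0.2447, 0.15, -0.5) -> [-0.8, 0.282, 0.206] -0.05 rows 3.5
```

View pics/p8.png

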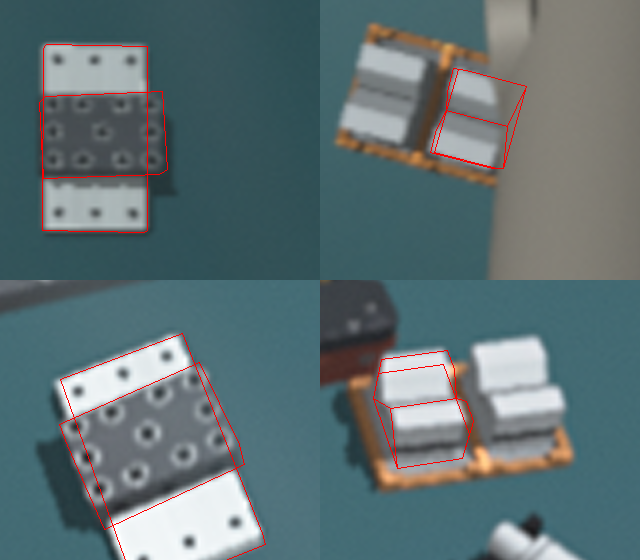

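Emit:
play_rows(targets=[[[-0.2,0.12,0],-0.015],[[-0.4,0.24,0],-0.03],[[-0.6,0.36,0],-0.05],[[-0.735,0.435,0],-0.057],[[-0.735,0.435,0],-0.057]], jaw=1)

```text
time_s: 20.1
tool_pos: [0.5607, -0.0832, 0.1909]
tool_rot: [0.001, 0.738, 0.674, -0.007]
contact_force: [0.4, 0.5, 0.3]
gripper_width: 0.0881
```

Emit:
play_rows(targets=[[[-0.2,0.07,0.04],-0.015],[[-0.4,0.14,0.08],-0.03],[[-0.6,0.21,0.14],-0.05],[[-0.78,0.275,0.206],-0.055],[[-0.78,0.275,0.206],-0.055]])

```text
time_s: 20.6
tool_pos: [0.6001, -0.2472, 0.1491]
tool_rot: [0.001, 0.71, 0.704, -0.008]
contact_force: [0.1, -0.5, 0.3]
gripper_width: 0.0875
```

Emit:
play_rows(targets=[[[0,0,0],0],[[0,0,0],0]])

```text
time_s: 20.8
tool_pos: [0.6004, -0.2444, 0.1486]
tool_rot: [0.0, 0.709, 0.705, -0.008]
contact_force: [-0.5, 0.4, 0.3]
gripper_width: 0.0878
```

```bash
python3 plan.py .6025,-.2447,.07,0
```

```text
now 20.8 [ 0.6004 -0.2444  0.1486] jaw 179.66 q [-0.11  0.57  0.57  1.72 -0.34  0.97  0.57] F [-0.5  0.4  0.3] w 0.0878 tilt [-0.65 -0.66]
(0.6025, -0.2447, 0.07, 0.0) -> [0.003, 0.015, 0.393] -0.004 rows 1.6
```

Emit:
play_rows(targets=[[[0.003,0.015,0.12],-0.004],[[0.003,0.015,0.24],-0.004],[[0.003,0.015,0.36],-0.004],[[0.003,0.015,0.393],-0.004],[[0.003,0.015,0.393],-0.004]])

```text
time_s: 21.3
tool_pos: [0.6024, -0.2427, 0.0695]
tool_rot: [-0.001, 0.706, 0.708, -0.008]
contact_force: [1.2, 0.1, 0.6]
gripper_width: 0.0878
```

```bash
python3 plan.py .6025,-.2447,.0175,0
```

```text
now 21.3 [ 0.6024 -0.2427  0.0695] jaw 0.14 q [-0.08  0.66  0.51  1.76 -0.4   0.84  0.62] F [1.2 0.1 0.6] w 0.0878 tilt [-0.73 -0.59]
(0.6025, -0.2447, 0.0175, 0.0) -> [-0.007, 0.004, 0.26] 0.002 rows 1.0
```

Emit:
play_rows(targets=[[[-0.007,0.004,0.08],0],[[-0.007,0.004,0.16],0],[[-0.007,0.004,0.23],0],[[-0.007,0.004,0.255],0],[[-0.007,0.004,0.255],0]])

```text
time_s: 21.8
tool_pos: [0.6018, -0.2445, 0.0173]
tool_rot: [-0.002, 0.706, 0.708, -0.009]
contact_force: [0.2, -0.1, -0.6]
gripper_width: 0.088
```

Emit:
play_rows(targets=[[[0,0,0],0],[[0,0,0],0],[[0,0,0],0],[[0,0,0],0],[[0,0,0],0]], jaw=0, grip_force=35)

```text
time_s: 22.3
tool_pos: [0.602, -0.2445, 0.0176]
tool_rot: [-0.002, 0.706, 0.708, -0.008]
contact_force: [0.6, 0.7, 0.3]
gripper_width: 0.0511
```

Emit:
play_rows(targets=[[[0,0,0],0],[[0,0,0],0],[[0,0,0],0]])

```text
time_s: 22.6
tool_pos: [0.6022, -0.2445, 0.0177]
tool_rot: [-0.001, 0.706, 0.708, -0.008]
contact_force: [1.4, 0.3, -0.9]
gripper_width: 0.0499
```

```bash
python3 plan.py .6025,-.2447,.12,0
```

```text
now 22.6 [ 0.6022 -0.2445  0.0177] jaw 0.13 q [-0.04  0.73  0.47  1.77 -0.44  0.75  0.65] F [ 1.4  0.3 -0.9] w 0.0499 tilt [-0.79 -0.57]
(0.6025, -0.2447, 0.12, 0.0) -> [-0.006, -0.005, -0.512] 0.001 rows 2.0
```

Emit:
play_rows(targets=[[[0,0,-0.04],0],[[0,0,-0.15],0],[[0,0,-0.35],0],[[0,0,-0.6],0],[[0,0,-0.7],0]])

```text
time_s: 23.1
tool_pos: [0.6052, -0.2441, 0.162]
tool_rot: [0.001, 0.707, 0.708, -0.007]
contact_force: [1.4, -0.6, -5.7]
gripper_width: 0.0502
```

```bash
python3 plan.py .56,-.16,.16,-28 .52,-.08,.16,-56 .4872,-.0023,.15,-81.65
```

```text
now 23.1 [ 0.6052 -0.2441  0.162 ] jaw 0.09 q [-0.12  0.56  0.57  1.7  -0.33  0.99  0.57] F [ 1.4 -0.6 -5.7] w 0.0502 tilt [-0.55 -0.66]
(0.56, -0.16, 0.16, -28.0) -> [0.421, -0.225, 0.008] 0.312 rows 3.3
(0.52, -0.08, 0.16, -56.0) -> [0.259, -0.364, -0.003] 0.311 rows 3.3
(0.4872, -0.0023, 0.15, -81.65) -> [0.082, -0.414, 0.047] 0.285 rows 3.0
```

Emit:
play_rows(targets=[[[0.1,-0.05,0],0.08],[[0.21,-0.11,0],0.16],[[0.32,-0.17,0],0.24],[[0.42,-0.225,0],0.312],[[0.42,-0.225,0],0.312]])

```text
time_s: 23.6
tool_pos: [0.5576, -0.156, 0.1603]
tool_rot: [-0.0, 0.857, 0.516, -0.008]
contact_force: [0.5, 0.3, -6.3]
gripper_width: 0.0496
```

Emit:
play_rows(targets=[[[0.07,-0.09,0],0.08],[[0.13,-0.18,0],0.16],[[0.2,-0.27,0],0.24],[[0.26,-0.364,0],0.311],[[0.26,-0.364,0],0.311]])

```text
time_s: 24.1
tool_pos: [0.5156, -0.0729, 0.1594]
tool_rot: [0.0, 0.956, 0.294, -0.009]
contact_force: [-0.9, 0.7, -6.6]
gripper_width: 0.0499
```

```bash
python3 plan.py .4872,-.0023,.13,-81.65
```

```text
now 24.1 [ 0.5156 -0.0729  0.1594] jaw 124.19 q [-0.67  0.42  0.88  2.01 -0.4   0.91 -0.55] F [-0.9  0.7 -6.6] w 0.0499 tilt [-1.03 -0.33]
(0.4872, -0.0023, 0.13, -81.65) -> [0.084, -0.371, 0.148] 0.287 rows 3.0
```

Emit:
play_rows(targets=[[[0.02,-0.1,0.03],0.08],[[0.04,-0.19,0.06],0.16],[[0.06,-0.28,0.1],0.24],[[0.084,-0.371,0.147],0.287],[[0.084,-0.371,0.147],0.287]])

```text
time_s: 24.6
tool_pos: [0.4857, -0.0003, 0.1288]
tool_rot: [0.002, 0.997, 0.075, -0.011]
contact_force: [-0.2, -0.3, -6.1]
gripper_width: 0.0497
```

Emit:
play_rows(targets=[[[0,0,0],0],[[0,0,0],0]])

```text
time_s: 24.8
tool_pos: [0.4861, -0.0011, 0.1291]
tool_rot: [0.002, 0.997, 0.075, -0.011]
contact_force: [-1.1, -0.4, -6.0]
gripper_width: 0.0503
```

```bash
python3 plan.py .4872,-.0023,.05,-81.65
```

```text
now 24.8 [ 0.4861 -0.0011  0.1291] jaw 98.61 q [-0.9   0.46  0.99  2.12 -0.51  0.85 -1.02] F [-1.1 -0.4 -6. ] w 0.0503 tilt [-1.22 -0.32]
(0.4872, -0.0023, 0.05, -81.65) -> [0.013, 0.006, 0.396] 0.003 rows 1.6
```

Emit:
play_rows(targets=[[[0.013,0.006,0.12],0.003],[[0.013,0.006,0.24],0.003],[[0.013,0.006,0.35],0.003],[[0.013,0.006,0.396],0.003],[[0.013,0.006,0.396],0.003]])

```text
time_s: 25.3
tool_pos: [0.4869, -0.0032, 0.0495]
tool_rot: [0.002, 0.997, 0.072, -0.011]
contact_force: [-0.1, 0.5, -5.9]
gripper_width: 0.0501
```

```bash
python3 plan.py .4872,-.0023,.02,-81.65
```

```text
now 25.3 [ 0.4869 -0.0032  0.0495] jaw 98.3 q [-0.76  0.59  0.82  2.16 -0.67  0.7  -0.9 ] F [-0.1  0.5 -5.9] w 0.0501 tilt [-1.29 -0.34]
(0.4872, -0.0023, 0.02, -81.65) -> [0.005, -0.005, 0.147] -0.001 rows 0.6
```

Emit:
play_rows(targets=[[[0.005,-0.005,0.05],0],[[0.005,-0.005,0.1],0],[[0.005,-0.005,0.15],0],[[0.005,-0.005,0.178],0],[[0.005,-0.005,0.178],0]])

```text
time_s: 25.8
tool_pos: [0.4864, -0.0024, 0.0131]
tool_rot: [0.002, 0.997, 0.072, -0.012]
contact_force: [-0.1, 0.1, -6.5]
gripper_width: 0.0498
```

Emit:
play_rows(targets=[[[0,0,0.01],0],[[0,0,0.015],0],[[0,0,0.015],0]])

```text
time_s: 26.1
tool_pos: [0.4864, -0.0024, 0.0103]
tool_rot: [0.002, 0.997, 0.072, -0.012]
contact_force: [-0.8, -0.1, -4.7]
gripper_width: 0.0502
```

Emit:
play_rows(targets=[[[0,0,0.006],0],[[0,0,0.01],0],[[0,0,0.01],0]])

```text
time_s: 26.4
tool_pos: [0.4865, -0.0026, 0.0095]
tool_rot: [0.001, 0.997, 0.072, -0.012]
contact_force: [-4.2, 0.2, 12.0]
gripper_width: 0.0498
```

Seated; release, rise and go to the riser.

Emit:
play_rows(targets=[[[0,0,0],0],[[0,0,0],0],[[0,0,0],0],[[0,0,0],0],[[0,0,0],0]], jaw=0.85)

```text
time_s: 26.9
tool_pos: [0.4866, -0.0026, 0.0094]
tool_rot: [0.001, 0.997, 0.072, -0.012]
contact_force: [-0.4, 0.0, 0.2]
gripper_width: 0.0744
```

Emit:
play_rows(targets=[[[0,0,0],0],[[0,0,-0.08],0],[[0,0,-0.25],0],[[0,0,-0.5],0],[[0,0,-0.75],0]])

```text
time_s: 27.4
tool_pos: [0.4894, -0.0023, 0.1606]
tool_rot: [0.002, 0.997, 0.071, -0.013]
contact_force: [1.0, -0.2, 0.4]
gripper_width: 0.0743
```

```bash
python3 plan.py .56,-.14,.16,-88 .6025,-.244,.12,-91
```

```text
now 27.4 [ 0.4894 -0.0023  0.1606] jaw 98.19 q [-0.94  0.43  1.04  2.08 -0.46  0.92 -1.07] F [ 1.  -0.2  0.4] w 0.0743 tilt [-1.43 -0.32]
(0.56, -0.14, 0.16, -88.0) -> [0.251, 0.732, -0.002] 0.069 rows 3.1
(0.6025, -0.244, 0.12, -91.0) -> [0.199, 0.526, 0.198] 0.033 rows 2.4
```

Emit:
play_rows(targets=[[[0.07,0.2,0],0.02],[[0.14,0.4,0],0.04],[[0.2,0.6,0],0.06],[[0.25,0.73,0],0.069],[[0.25,0.73,0],0.069]], jaw=1)

```text
time_s: 27.9
tool_pos: [0.5604, -0.144, 0.16]
tool_rot: [0.004, 1.0, 0.015, -0.012]
contact_force: [-0.7, -1.8, 0.6]
gripper_width: 0.0877
```

```bash
cat > run5.py <<'E'
from fit import *
im={}
for n in("top","scene"): im[n]=manip.read_camera(n)[...,::-1].copy();cv2.imwrite(f"pics/{n}9.png",im[n])
st=lambda p:[place(box(.12,.066,0,.014),p)]
for nm in(("top",),("scene",),("top","scene")):
    p,f=fit(st,np.array([.6025,-.244,0]),im,nm,pad=8,steps=(.005,.005,.05));print("riser",nm,np.round(p[:2],4),round(np.degrees(p[2]),2),round(f,3))
B=[place(box(.075,.05,.006,.031),(.4866,-.0026,np.radians(8.3)))]
k=4;o=[]
for n,(x,y,w,hh),(x2,y2) in(("top",(310,130,80,70),(215,180)),("scene",(145,220,80,70),(215,125))):
    g=cv2.resize(im[n],None,fx=k,fy=k,interpolation=cv2.INTER_CUBIC);draw(n,g,st(p)+B,k)
    o.append(np.hstack([g[b*k:(b+hh)*k,a*k:(a+w)*k] for a,b in((x,y),(x2,y2))]))
cv2.imwrite("pics/p9.png",np.vstack(o))
E
python3 run5.py; python3 plan.py .6025,-.244,.12,-91
```

```text
riser ('top',) [ 0.6029 -0.2403] 0.75 0.48
riser ('scene',) [ 0.6015 -0.2463] -0.64 0.065
riser ('top', 'scene') [ 0.6019 -0.2451] -0.88 0.554
now 28.0 [ 0.5592 -0.14    0.1592] jaw 91.92 q [-0.56  0.58  0.97  1.88 -0.54  1.   -0.89] F [-0.7 -0.4  0.6] w 0.0878 tilt [-1.48 -0.31]
(0.6025, -0.244, 0.12, -91.0) -> [0.204, 0.526, 0.193] 0.032 rows 2.4
```

View pics/p9.png

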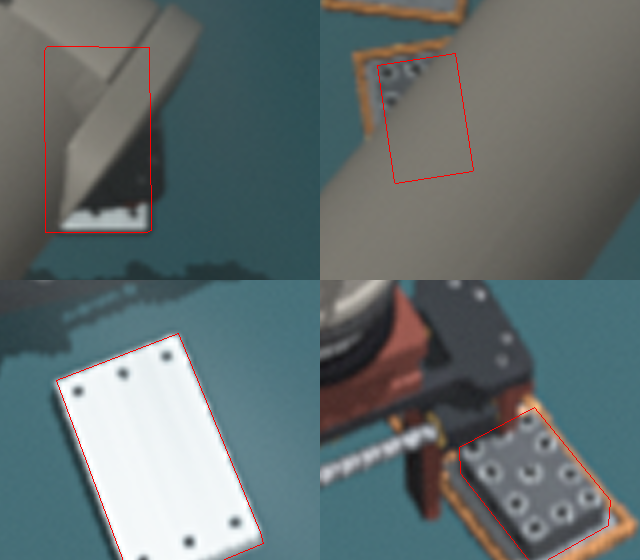

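Emit:
play_rows(targets=[[[0.07,0.18,0.06],0.01],[[0.14,0.36,0.12],0.02],[[0.204,0.5,0.19],0.032],[[0.204,0.526,0.19],0.032],[[0.204,0.526,0.19],0.032]])

```text
time_s: 28.5
tool_pos: [0.6018, -0.2435, 0.1203]
tool_rot: [0.003, 1.0, -0.008, -0.014]
contact_force: [0.2, 0.9, 0.3]
gripper_width: 0.0881
```

Emit:
play_rows(targets=[[[0,0,0],0],[[0,0,0],0]])

```text
time_s: 28.7
tool_pos: [0.602, -0.2413, 0.1206]
tool_rot: [0.002, 1.0, -0.007, -0.013]
contact_force: [0.1, 0.4, -0.2]
gripper_width: 0.0881
```

```bash
python3 plan.py .6025,-.244,.04,-90.9
```

```text
now 28.7 [ 0.602  -0.2413  0.1206] jaw 89.18 q [-0.3   0.73  0.89  1.73 -0.63  1.02 -0.77] F [ 0.1  0.4 -0.2] w 0.0881 tilt [-1.54 -0.21]
(0.6025, -0.244, 0.04, -90.9) -> [0.013, 0.012, 0.403] 0.001 rows 1.6
```

Emit:
play_rows(targets=[[[0.013,0.012,0.12],0],[[0.013,0.012,0.24],0],[[0.013,0.012,0.36],0],[[0.013,0.012,0.403],0],[[0.013,0.012,0.403],0]])

```text
time_s: 29.2
tool_pos: [0.602, -0.2427, 0.0394]
tool_rot: [0.001, 1.0, -0.007, -0.014]
contact_force: [-0.7, 0.1, 0.3]
gripper_width: 0.0879
```

```bash
python3 plan.py .6025,-.244,.004,-90.9
```

```text
now 29.2 [ 0.602  -0.2427  0.0394] jaw 89.24 q [-0.25  0.82  0.8   1.77 -0.71  0.9  -0.71] F [-0.7  0.1  0.3] w 0.0879 tilt [-1.63 -0.16]
(0.6025, -0.244, 0.004, -90.9) -> [0.008, 0.006, 0.177] 0.002 rows 0.7
```

Emit:
play_rows(targets=[[[0.008,0.006,0.05],0],[[0.008,0.006,0.1],0],[[0.008,0.006,0.15],0],[[0.008,0.006,0.177],0],[[0.008,0.006,0.177],0]])

```text
time_s: 29.7
tool_pos: [0.6019, -0.2438, 0.003]
tool_rot: [0.001, 1.0, -0.007, -0.015]
contact_force: [-0.0, 0.6, -0.8]
gripper_width: 0.0877
```

Emit:
play_rows(targets=[[[0,0,0],0],[[0,0,0],0],[[0,0,0],0],[[0,0,0],0],[[0,0,0],0]], jaw=0, grip_force=35)

```text
time_s: 30.2
tool_pos: [0.6021, -0.2439, 0.0033]
tool_rot: [0.001, 1.0, -0.007, -0.015]
contact_force: [-0.6, -0.8, 1.5]
gripper_width: 0.0655
```

Emit:
play_rows(targets=[[[0,0,0],0],[[0,0,0],0]])

```text
time_s: 30.4
tool_pos: [0.6021, -0.2439, 0.0033]
tool_rot: [0.001, 1.0, -0.007, -0.015]
contact_force: [-0.8, -0.4, -0.8]
gripper_width: 0.0654
```

Emit:
play_rows(targets=[[[0,0,-0.03],0],[[0,0,-0.1],0],[[0,0,-0.2],0],[[0,0,-0.35],0],[[0,0,-0.5],0]])

```text
time_s: 30.9
tool_pos: [0.6047, -0.2436, 0.1049]
tool_rot: [0.001, 1.0, -0.007, -0.015]
contact_force: [0.7, -0.5, -1.9]
gripper_width: 0.0656
```

```bash
python3 plan.py .61,-.09,.11,-94 .6255,.0075,.09,-97.3
```

```text
now 30.9 [ 0.6047 -0.2436  0.1049] jaw 89.21 q [-0.29  0.75  0.87  1.73 -0.64  1.01 -0.76] F [ 0.7 -0.5 -1.9] w 0.0656 tilt [-1.71 -0.14]
(0.61, -0.09, 0.11, -94.0) -> [0.015, -0.768, -0.028] 0.036 rows 3.1
(0.6255, 0.0075, 0.09, -97.3) -> [0.046, -0.492, 0.096] 0.037 rows 2.0
```

Emit:
play_rows(targets=[[[0,-0.2,-0.03],0.01],[[0,-0.4,-0.03],0.02],[[0.01,-0.6,-0.03],0.036],[[0.015,-0.768,-0.03],0.036],[[0.015,-0.768,-0.03],0.036]])

```text
time_s: 31.4
tool_pos: [0.611, -0.0829, 0.1104]
tool_rot: [-0.0, 0.999, -0.031, -0.015]
contact_force: [0.6, 0.6, -2.2]
gripper_width: 0.0655
```

```bash
python3 plan.py .6255,.0077,.09,-97.3
```

```text
now 31.4 [ 0.611  -0.0829  0.1104] jaw 86.46 q [-0.58  0.71  0.91  1.81 -0.66  0.99 -1.02] F [ 0.6  0.6 -2.2] w 0.0655 tilt [-1.74  0.08]
(0.6255, 0.0077, 0.09, -97.3) -> [0.048, -0.457, 0.1] 0.042 rows 1.9
```

Emit:
play_rows(targets=[[[0.015,-0.15,0.03],0.015],[[0.03,-0.3,0.06],0.03],[[0.048,-0.42,0.1],0.042],[[0.048,-0.457,0.1],0.042],[[0.048,-0.457,0.1],0.042]])

```text
time_s: 31.9
tool_pos: [0.6257, 0.0082, 0.0906]
tool_rot: [0.0, 0.998, -0.063, -0.015]
contact_force: [1.1, -0.7, -2.9]
gripper_width: 0.0655
```

Emit:
play_rows(targets=[[[0,0,0],0],[[0,0,0],0]])

```text
time_s: 32.1
tool_pos: [0.6256, 0.0058, 0.0914]
tool_rot: [0.001, 0.998, -0.064, -0.015]
contact_force: [0.0, -0.1, -2.1]
gripper_width: 0.0656
```

```bash
python3 plan.py .6255,.0077,.03,-97.3
```

```text
now 32.1 [0.6256 0.0058 0.0914] jaw 82.66 q [-0.72  0.75  0.91  1.8  -0.7   0.98 -1.2 ] F [ 0.  -0.1 -2.1] w 0.0656 tilt [-1.68  0.02]
(0.6255, 0.0077, 0.03, -97.3) -> [0.007, -0.01, 0.307] -0.0 rows 1.2
```

Emit:
play_rows(targets=[[[0.007,-0.01,0.1],0],[[0.007,-0.01,0.2],0],[[0.007,-0.01,0.28],0],[[0.007,-0.01,0.307],0],[[0.007,-0.01,0.307],0]])

```text
time_s: 32.6
tool_pos: [0.6247, 0.0072, 0.0288]
tool_rot: [0.001, 0.998, -0.064, -0.016]
contact_force: [0.3, 0.2, -2.6]
gripper_width: 0.0655
```

```bash
python3 plan.py .6255,.0077,.013,-97.3
```

```text
now 32.6 [0.6247 0.0072 0.0288] jaw 82.62 q [-0.67  0.83  0.83  1.83 -0.78  0.89 -1.15] F [ 0.3  0.2 -2.6] w 0.0655 tilt [-1.8 -0. ]
(0.6255, 0.0077, 0.013, -97.3) -> [0.006, -0.003, 0.079] -0.001 rows 0.3
```

Emit:
play_rows(targets=[[[0.006,-0.003,0.03],0],[[0.006,-0.003,0.06],0],[[0.006,-0.003,0.079],0],[[0.006,-0.003,0.079],0]])

```text
time_s: 33.0
tool_pos: [0.6252, 0.0078, 0.0125]
tool_rot: [0.001, 0.998, -0.064, -0.016]
contact_force: [-0.1, -0.3, -2.2]
gripper_width: 0.0657
```

Emit:
play_rows(targets=[[[0,0,0.008],0],[[0,0,0.014],0],[[0,0,0.014],0]])

```text
time_s: 33.3
tool_pos: [0.6251, 0.0078, 0.0097]
tool_rot: [0.001, 0.998, -0.064, -0.016]
contact_force: [-0.3, 0.7, -2.4]
gripper_width: 0.0657
```

Emit:
play_rows(targets=[[[0,0,0.005],0],[[0,0,0.007],0],[[0,0,0.007],0]])

```text
time_s: 33.6
tool_pos: [0.6252, 0.0078, 0.0093]
tool_rot: [0.001, 0.998, -0.064, -0.016]
contact_force: [-4.0, 0.8, 5.6]
gripper_width: 0.0658
```

Emit:
play_rows(targets=[[[0,0,0],0],[[0,0,0],0],[[0,0,0],0],[[0,0,0],0],[[0,0,0],0]], jaw=0.95)

```text
time_s: 34.1
tool_pos: [0.6252, 0.0078, 0.0092]
tool_rot: [0.001, 0.998, -0.064, -0.016]
contact_force: [-0.2, -0.2, -0.1]
gripper_width: 0.0833
```

Emit:
play_rows(targets=[[[0,0,0],0],[[0,0,-0.08],0],[[0,0,-0.3],0],[[0,0,-0.6],0],[[0,0,-0.9],0]])

```text
time_s: 34.6
tool_pos: [0.6299, 0.0072, 0.1719]
tool_rot: [0.001, 0.998, -0.065, -0.016]
contact_force: [1.0, -0.1, 0.5]
gripper_width: 0.0839
```

```bash
python3 plan.py .61,-.14,.21,-90 .56,-.30,.21,-90 .45,-.42,.21,-90
```

```text
now 34.6 [0.6299 0.0072 0.1719] jaw 82.58 q [-0.76  0.67  0.99  1.74 -0.62  1.12 -1.27] F [ 1.  -0.1  0.5] w 0.0839 tilt [-1.83  0.02]
(0.61, -0.14, 0.21, -90.0) -> [-0.01, 0.744, -0.188] -0.082 rows 3.1
(0.56, -0.3, 0.21, -90.0) -> [-0.25, 0.8, 0.008] -0.0 rows 3.4
(0.45, -0.42, 0.21, -90.0) -> [-0.55, 0.6, 0.017] -0.0 rows 3.3
```

Emit:
play_rows(targets=[[[0,0.2,-0.08],0],[[0,0.4,-0.16],0],[[0,0.6,-0.188],0],[[-0.01,0.744,-0.188],0],[[-0.01,0.744,-0.188],0]])

```text
time_s: 35.1
tool_pos: [0.6081, -0.1462, 0.2124]
tool_rot: [0.002, 0.998, -0.069, -0.015]
contact_force: [-0.4, -0.6, -0.0]
gripper_width: 0.0837
```

Emit:
play_rows(targets=[[[-0.1,0.2,0],0],[[-0.2,0.4,0],0],[[-0.28,0.6,0],0],[[-0.35,0.75,0],0],[[-0.35,0.75,0],0]])

```text
time_s: 35.6
tool_pos: [0.5146, -0.2895, 0.2169]
tool_rot: [0.003, 0.997, -0.073, -0.015]
contact_force: [-0.3, -0.2, 0.3]
gripper_width: 0.0836
```

Emit:
play_rows(targets=[[[-0.15,0.15,0],0],[[-0.3,0.3,0],0],[[-0.45,0.45,0],0],[[-0.55,0.55,0],0],[[-0.55,0.55,0],0]])

```text
time_s: 36.1
tool_pos: [0.3866, -0.3842, 0.222]
tool_rot: [0.003, 0.997, -0.076, -0.014]
contact_force: [-0.0, 0.3, -0.0]
gripper_width: 0.0837
```

```bash
python3 plan.py; cat > run6.py <<'E'
from fit import *
im={}
for n in("top","scene"): im[n]=manip.read_camera(n)[...,::-1].copy();cv2.imwrite(f"pics/{n}10.png",im[n])
d=np.radians
H=[place(box(.12,.066,.006,.020),(.6252,.0078,d(-7.4))),place(box(.075,.05,.006,.031),(.4866,-.0026,d(8.3)))]+[place(P,(.45,.242,d(-15))) for P in vee(.006)]+[place(up(P,.04),(.604,.243,d(19.3))) for P in SHAFT]
# bright riser fit
m=lambda n,i:((cv2.cvtColor(i,cv2.COLOR_BGR2GRAY)>150)&(cv2.cvtColor(i,cv2.COLOR_BGR2HSV)[...,1]<60)).astype(np.uint8)*255
for nm in(("top",),("scene",)):
    p,f=fit(lambda p:[place(box(.12,.066,.006,.020),p)],np.array([.6252,.0078,d(-7.4)]),im,nm,mask=m,pad=2,steps=(.004,.004,.04));print(nm,np.round(p[:2],4),np.degrees(p[2]),f)
o=[]
for n,(x,y,w,h),k in(("top",(100,110,180,160),2.4),("scene",(210,70,220,200),1.92)):
    k=3;g=cv2.resize(im[n],None,fx=k,fy=k,interpolation=cv2.INTER_CUBIC);draw(n,g,H,k);g=g[y*k:(y+h)*k,x*k:(x+w)*k];o.append(cv2.resize(g,(400,int(400*h/w)),interpolation=cv2.INTER_AREA))
hh=min(a.shape[0] for a in o);top=np.hstack([a[:hh] for a in o])
b=cv2.resize(im["top"],(400,300),interpolation=cv2.INTER_AREA)[40:];c=cv2.resize(im["scene"],(400,300),interpolation=cv2.INTER_AREA)[40:]
f=np.vstack([top,np.hstack([b,c])]);f=f[:600];cv2.imwrite("pics/p10.png",f)
E
python3 run6.py
```

```text
now 36.1 [ 0.3866 -0.3842  0.222 ] jaw 81.27 q [-0.16  0.46  1.09  1.9  -0.43  1.08 -0.61] F [-0.   0.3 -0. ] w 0.0837 tilt [-1.64 -0.18]
('top',) [0.628  0.0099] -7.206200247829512 0.08731979374934232
('scene',) [0.6259 0.0085] -6.998711206814361 0.07387265628351997
```

View pics/p10.png

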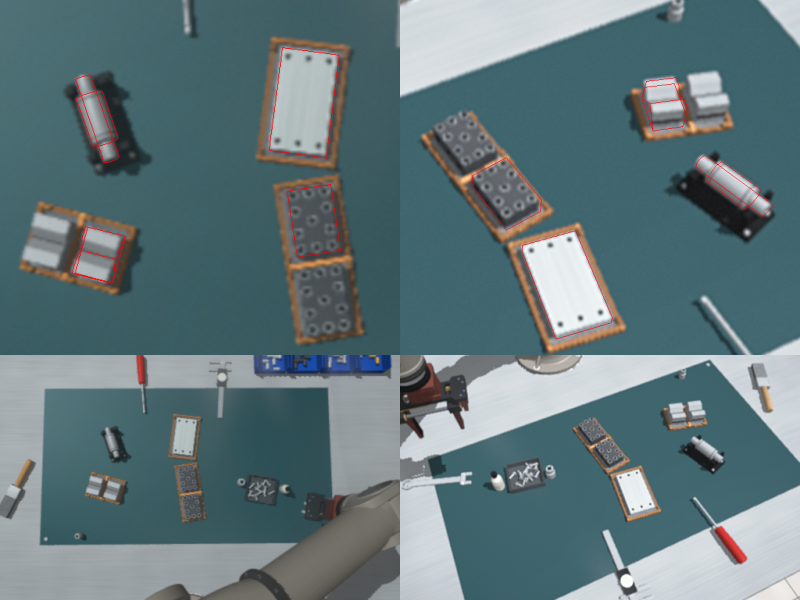

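```bash
python3 -c "
from rig import manip
print(manip.job_done())"
```

```text
the job is handed in; nothing more can be done
None
```

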